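Load the barrel tumbler and bolt its hatch

ROBOT

A 6-joint arm with a two-finger parallel gripper is mounted at the origin on the work surface. World frame = base frame: x ahead of the robot, y to its left, z up, the work surface at z = 0. Lengths are in m, angles in rad, forces in N, time in s.
With the tool pointing down it reaches from about 0.2 to 0.875 m from the base axis. Payload 3.4 kg.
Tool frame: the origin (TCP) lies midway between the tips of the shut fingers; the grasp point (between the pads) lies 19 mm behind it; z points along the fingers, y is the line along which they close (so a half turn about z gives the same grasp; the last joint's range is limited). The gripper opens to 94 mm and grips with 3 to 60 N. Pads are 16 mm wide; open, the fingers measure 119 mm over their backs; the gripper's body (75 mm by 177 mm) begins 78 mm behind the grasp point.
Start: joints at [0.997, 0.276, 1.505, -0, 1.361, -0.121], TCP at [0.252, 0.517, 0.205] pointing down, gripper open.
Joint ranges: [-2.89, 2.89], [-0.75, 2.08], [0.22, 2.7], [-1.18, 4.32], [0.11, 2.71], [-2.7, 2.7]. Speed limits (rad/s): [2.57, 2.57, 3.14, 3.14, 3.14, 3.14].

INTERFACE

Orientations are given as a rotation vector (axis times angle).
In Python, from plant import env gives the robot as it stands. The module is installed in compiled form; this text tells all that it offers.
- The arm moves only by the tool step_arm, never from a script. Its argument "targets" is a list of rows, each a list of 7 numbers: the shift along the tool's x, y, z normalised to -1 to 1, where 1 is 0.025 m, then the turn, a rotation vector about the tool's x, y, z normalised to -1 to 1, where 1 is 0.5 rad, then the opening, from 0 (shut) to 1 (fully open). In form: [[tx, ty, tz, rx, ry, rz, gripper], ...]. A call has 1 to 8 rows; each row shifts and turns the commanded pose from where the row before left it, along the tool's axes as they then stand; what a row does not reach is not made up. A row lasts 1/10 s, in which the tool goes at most 50 mm and 8.59 degrees, less where a joint would pass 70% of its speed; a pose out of reach is approached as far as the arm can. A call with a number of a shift or a turn outside -1 to 1 is refused whole. A call with a gripper value outside its range is refused whole. The fingers move at their own pace and stop on an object; the grip force is fixed at half the most. Time passes only in rows, so rows that do not move let the fingers close. It gives the time, the measured TCP pose, the force, the opening and the grip force at its end, in the units of the state.
- env.get_state(): the state, without advancing time (a new reading comes with each control period).
- env.capture(name): name is "scene" or "top" or "wrist"; returns a dict with "pixels" (480x640x3 uint8, red, green, blue), "mtx" (3x3 intrinsics, pixels), "R" (3x3) and "t" (3): a world point X has camera coordinates R X + t; the wrist camera has in their place "tool_from_camera" (4x4, takes a point from camera to tool coordinates, whose origin is the TCP and whose axes are the flange's). Camera axes: x right, y down, z forward; pixel columns grow to the right and rows downward; lengths in m; the calibration is good to about 2 mm. A picture is of the moment at which its call begins: read the wrist's pose just before it. There is no depth.
- env.finish_job(): hands the job in; it is judged then, once.
Trained networks look in a picture, given as the dict that the camera call returned (one of the last four; its "shot" number tells which), for a name from the list of things; names that differ only in an ending like _2 or _b are one class to them, and where a whole thing is asked for, a point or a joint stands for the part that bears it (a point fixed in the world has none). Each returns a list of dicts, best first, with "p" (0 to 1); they miss things now and then, are a little off and sometimes report something else, mostly with a low value. They report only what shows in the picture. A call takes as long as a camera call.
- env.recognise(name, picture): "centre" ([column, row] in pixels, amid what is visible of it).
The state is a dict: "t": time; "qpos": joint angles; "dq": joint speeds; "effort": joint torques, N m; "eef_pos": TCP position; "ee_rot": TCP orientation; "ft_force": force on the tool from outside, world axes, zero at the start; "moment": the same for the moment, N m; "opening": opening from 0.0 (shut) to 1.0 (fully open); "gripper_force": force on a finger pad.
Only numpy, scipy, OpenCV 4.12 (cv2) and the standard library are available. Lean on these libraries where they do the work, as an engineer would, in place of code of your own. Each camera call takes 0.05 s, during which the arm holds its last target. There are 200 camera calls.

TASK

Load the barrel tumbler for a polishing run: draw both bolts, lift off the hatch cover and lay it on the bench, and put every brass buckle and copper medal lying on the bench into the barrel. Then set the cover back in its seat with a staple towards each bolt, press it down firmly so that it sits flush, and slide both bolts fully home through the staples. Leave the tub, the hammer and the steel bench block alone.

Things in the scene. Friction and masses are not known exactly. Their poses are not given: they have to be found in the camera images.
- drum: Bench tumbler, fixed, hatch up; place and yaw vary. Green hexagonal barrel, 320 long along its y axis, 196 over its corners (x), on a dark base plate 230 (x) by 390 (y). Grey motor on its +x side (out to 220 from the origin, 133 high), yellow belt guard at its +y end. Origin on the bench under the barrel's middle, z up. The barrel is empty; its floor is 25 above the bench.
- seat (a point): Centre of the cover's seat, in the middle of the barrel's top, 200 above the bench, axes as the drum's. A steel neck 126 (x) by 150 (y) outside has a 5 thick lip, its top 206 above the bench. Within it, 6 lower, is a black ledge, the seat, in a recess 116 (x) by 140 (y); within the ledge is the hatch opening, 96 (x) by 120 (y).
- cover: Loose aluminium hatch cover, 0.3 to 0.4 kg: a plate 110 (x) by 134 (y) by 6 thick with a black bridge handle in the middle and a staple at each y end. Origin at the centre of its underside, z up. Seated, it lies level in the recess with 3 to spare on each side, top flush with the lip, origin on point seat, axes along the drum's (half a turn makes no difference).
- cover_handle (a point): Centre of the cover's handle bar, 41 above the cover's origin; axes as the cover's. The bar is 14 wide (x), 54 long (y), 14 high, with 28 free beneath it; grasp it from above across its width.
- staple_a (a point): Centre of the opening of the staple (the bolt's keeper) at the cover's +y end, 55 from the cover's centre, 16 above its origin; axes as the cover's. A steel arch 32 wide (x), 8 thick (y), up to 32 above the cover's origin, its opening 22 wide and 21 high; a bolt slides through it along y. Both bolts are in their staples at the start.
- staple_b (a point): The same for the staple at the cover's -y end.
- bolt_left (a joint): Travel in m of the brass bolt at the drum's +y end: 0 fully drawn (nose 77 from the drum's middle, clear of the neck), 0.040 fully home at its stop (nose 37). It slides along the drum's y towards the hatch as it grows; below 0.012 it is out of the staple. 2.5 N of friction, no spring: it stays where left. Rod 12 in diameter, axis 216 above the bench; guide brackets up to 227.
- bolt_right (a joint): The same for the bolt at the drum's -y end; it slides along the drum's +y as the value grows.
- bolt_left_knob (a point): Grip point of the left bolt: on the axis of its red upright post, 14 in diameter, which stands on the rod; the point is 252 above the bench, 12 below the post's top (264). 138 from the drum's middle when drawn, 98 when home.
- bolt_right_knob (a point): The same point of the right bolt's red post.
- buckle1: Brass buckle casting, loose, flat on the bench at the start: a rectangular frame 64 (x) by 42 (y) by 10 thick, bars 10 wide round a hole, 0.12 kg. Origin at the centre of its underside, z up. None if absent in this run.
- buckle2: Brass buckle casting, loose, flat on the bench at the start: a rectangular frame 64 (x) by 42 (y) by 10 thick, bars 10 wide round a hole, 0.12 kg. Origin at the centre of its underside, z up. None if absent in this run.
- buckle3: Brass buckle casting, loose, flat on the bench at the start: a rectangular frame 64 (x) by 42 (y) by 10 thick, bars 10 wide round a hole, 0.12 kg. Origin at the centre of its underside, z up. None if absent in this run.
- medal1: Copper medal casting, loose, flat on the bench at the start: a disc 50 in diameter, 12 thick, 0.15 kg. Origin at the centre of its underside, z up. None if absent in this run.
- medal2: Copper medal casting, loose, flat on the bench at the start: a disc 50 in diameter, 12 thick, 0.15 kg. Origin at the centre of its underside, z up. None if absent in this run.
- tub: Jar of burnishing compound, 68 in diameter, 85 tall, origin under its centre. Bystander.
- hammer: Small hammer lying on the bench, about 250 long. Bystander.
- bench_block: Steel bench block, a slab 80 by 80 by 22, origin under its centre. Bystander.

How it is judged:
On the way, in this order (a step that is already met when the one before it is completed fails the run):
1. the bolts are drawn and the cover is off the hatch, lying on the bench (horizontal distance between cover and seat above 0.12 m and height (world z) of cover below 0.03 m and angle between cover's own z axis and vertical below 0.15 rad), for 0.2 s.
2. all the castings are in the barrel (z of buckle1 in the frame of drum between 0.015 and 0.17 m and x of buckle1 in the frame of drum between -0.098 and 0.098 m and y of buckle1 in the frame of drum between -0.16 and 0.16 m and z of buckle2 in the frame of drum between 0.015 and 0.17 m and x of buckle2 in the frame of drum between -0.098 and 0.098 m and y of buckle2 in the frame of drum between -0.16 and 0.16 m and z of buckle3 in the frame of drum between 0.015 and 0.17 m and x of buckle3 in the frame of drum between -0.098 and 0.098 m and y of buckle3 in the frame of drum between -0.16 and 0.16 m and z of medal1 in the frame of drum between 0.015 and 0.17 m and x of medal1 in the frame of drum between -0.098 and 0.098 m and y of medal1 in the frame of drum between -0.16 and 0.16 m and z of medal2 in the frame of drum between 0.015 and 0.17 m and x of medal2 in the frame of drum between -0.098 and 0.098 m and y of medal2 in the frame of drum between -0.16 and 0.16 m), for 0.2 s.
3. the cover is in its seat, flush, and pressed down firmly (more than 7 N on the seat, its own weight included) (distance between cover and seat below 0.009 m and z of cover in the frame of seat below 0.003 m and angle between cover's own z axis and vertical below 0.035 rad and contact force between cover and drum above 7 N), for 0.2 s.
4. both bolts are fully home through the staples (distance between cover and seat below 0.009 m and z of cover in the frame of seat below 0.003 m and angle between cover's own z axis and vertical below 0.035 rad and value of joint each of bolt_left, bolt_right above 0.034 m), for 0.2 s.
At the end, for the whole second after the job is handed in: Every buckle and medal of this run rests inside the barrel; the cover is seated level (2 degrees), at most 3 mm above the ledge and 9 mm off centre; both bolts are 34 mm or more towards home (40 is the stop), through the staples; all let go and at rest (all of step 2 and all of step 4 and linear speed of cover below 0.02 m/s and linear speed of each of buckle1, buckle2, buckle3, medal1, medal2 below 0.05 m/s); the robot touches nothing.
It fails at once if the tub is knocked more than 4 cm from its place (distance of tub from where it was at the start of the episode above 0.04 m).
It fails at once if the hammer is knocked more than 4 cm from its place (distance of hammer from where it was at the start of the episode above 0.04 m).
It fails at once if the bench block is knocked more than 4 cm from its place (distance of bench_block from where it was at the start of the episode above 0.04 m).
Of buckle1, buckle2, buckle3, medal1, medal2 only 2 to 4 are there at a start; the rules pass over those that are not, and their reading is None.
At some moment in a run one of buckle1, buckle2, buckle3, medal1, medal2 may be knocked a few centimetres aside while the robot is not near it.
Once in a run the grip may slacken for a moment while it holds something.
It also fails if it takes over 210 s, if anything falls off the work surface, if the arm or the gripper's body presses on something with over 40 N, if the wrist force passes 120 N, or if a joint passes its speed limit or range.

## Working session

There is one attempt and no reset: what is moved stays moved. The work goes in short steps, Python scripts to look and compute and a tool call to move; the robot and the scene stay as the last step left them, time stands still between calls to the robot, and variables do not carry over. Pictures are saved under pics/ and viewed, at most 14 in all, crops included, and the job is handed in when it is done.

Besides the shell and the picture viewer there is one more tool, called after "Call:" as name(argument=value, ...) on one line, values as JSON. step_arm: Moves the arm, as the interface text tells. Scaled input: -1 to 1 covers 0.025 m each way for a shift and 0.5 rad each way for a turn. Its arguments: {"type":"object","properties":{"targets":{"type":"array"}},"required":["targets"]}

```bash
mkdir -p pics; cat > h.py <<'E'
import numpy as np, cv2
from scipy.spatial.transform import Rotation as R
from plant import env
def ray(c,px,z,st=None):
    """world point on plane z for a pixel"""
    K=c["mtx"]; d=np.linalg.inv(K)@np.array([px[0],px[1],1.])
    if "R" in c: Rc=np.array(c["R"]).T; o=-Rc@np.array(c["t"])
    else:
        T=np.eye(4);T[:3,:3]=R.from_rotvec(st["ee_rot"]).as_matrix();T[:3,3]=st["eef_pos"]
        M=T@np.array(c["tool_from_camera"]); Rc=M[:3,:3];o=M[:3,3]
    d=Rc@d; return o+d*(z-o[2])/d[2]
def proj(c,X,st=None):
    X=np.array(X,float)
    if "R" in c: p=np.array(c["R"])@X+np.array(c["t"])
    else:
        T=np.eye(4);T[:3,:3]=R.from_rotvec(st["ee_rot"]).as_matrix();T[:3,3]=st["eef_pos"]
        p=(np.linalg.inv(T@np.array(c["tool_from_camera"]))@np.append(X,1))[:3]
    p=np.array(c["mtx"])@p; return p[:2]/p[2]
def save(c,n): cv2.imwrite(f"pics/{n}.png",cv2.cvtColor(c["pixels"],cv2.COLOR_RGB2BGR))
E
python3 - <<'E'
from h import *
np.set_printoptions(precision=4,suppress=True)
s=env.get_state(); print(s)
Z=dict(drum=.1,cover=.2,cover_handle=.248,bolt_left_knob=.264,buckle1=.01,medal1=.012,tub=.085,hammer=.02,bench_block=.022,staple_a=.23)
for n in("top","scene"):
    c=env.capture(n); save(c,n+"0"); print(n,-np.array(c["R"]).T@c["t"])
    for k,z in Z.items():
        for r in env.recognise(k,c): print(k,np.round(r["centre"],1),round(r["p"],2),ray(c,r["centre"],z).round(4))
E
```

```text
{'t': 0.0, 'qpos': array([ 0.997 ,  0.2766,  1.5061,  0.    ,  1.3607, -0.121 ]), 'dq': array([-0.0014,  0.0012, -0.0005,  0.0003, -0.0007, -0.0003]), 'effort': array([ -0.0006, -40.458 , -23.7227,   0.0699,   0.0343,  -0.0001]), 'eef_pos': array([0.2513, 0.5166, 0.2046]), 'ee_rot': array([-0.705 , -3.0608,  0.0027]), 'ft_force': array([ 0.4933,  0.0171, -0.6439]), 'moment': array([ 0.0571, -0.0035, -0.0127]), 'gripper_force': 0.0, 'opening': 0.9996048162803499}
top [ 0.3392 -0.0288  1.4184]
drum [188.6 199. ] 0.9 [0.6159 0.2748 0.1   ]
drum [325.6 299.5] 0.39 [ 0.383  -0.0473  0.1   ]
cover [187.4 224.1] 0.89 [0.5398 0.2523 0.2   ]
cover [187.9 197.2] 0.59 [0.5989 0.2534 0.2   ]
cover [479.3 349.8] 0.55 [ 0.2765 -0.3681  0.2   ]
cover [128.1 223.5] 0.18 [0.5404 0.3798 0.2   ]
cover_handle [184.1 220.7] 0.56 [0.539  0.2483 0.248 ]
bolt_left_knob [128.4 223.2] 0.69 [0.5304 0.3577 0.264 ]
bolt_left_knob [234.5 219.6] 0.37 [0.5391 0.1417 0.264 ]
buckle1 [402.1 228.4] 0.61 [ 0.5632 -0.2387  0.01  ]
buckle1 [398.2 195.4] 0.61 [ 0.6471 -0.2302  0.01  ]
medal1 [400.7 195.5] 0.72 [ 0.6464 -0
[... 482 characters left out ...]
 0.94 [0.5996 0.2302 0.248 ]
bolt_left_knob [463.4 212.8] 0.51 [0.5859 0.3306 0.264 ]
buckle1 [235.5 345.3] 0.75 [ 0.6484 -0.242   0.01  ]
buckle1 [233.5 320. ] 0.65 [ 0.572  -0.2367  0.01  ]
buckle1 [177.4 337.8] 0.64 [ 0.5933 -0.3758  0.01  ]
buckle1 [287.2 248.3] 0.27 [ 0.3496 -0.0505  0.01  ]
medal1 [218.6 282.1] 0.75 [ 0.4371 -0.2591  0.012 ]
medal1 [382.5 228.6] 0.44 [0.3347 0.2519 0.012 ]
tub [284.3 251.6] 0.82 [ 0.4362 -0.0755  0.085 ]
tub [424.4 221.7] 0.6 [0.4098 0.3438 0.085 ]
hammer [151.6 254.2] 0.81 [ 0.2938 -0.4314  0.02  ]
hammer [425.  226.9] 0.6 [0.3658 0.378  0.02  ]
bench_block [312.2 353.1] 0.73 [ 0.7215 -0.0704  0.022 ]
staple_a [421.9 225.1] 0.66 [0.5695 0.2377 0.23  ]
```

View pics/top0.png

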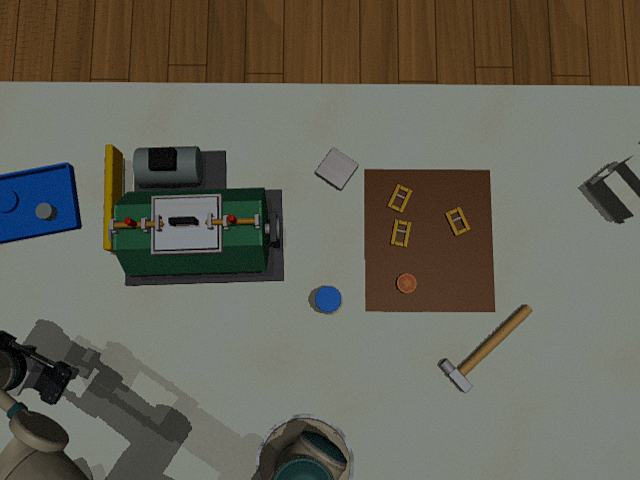

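View pics/scene0.png

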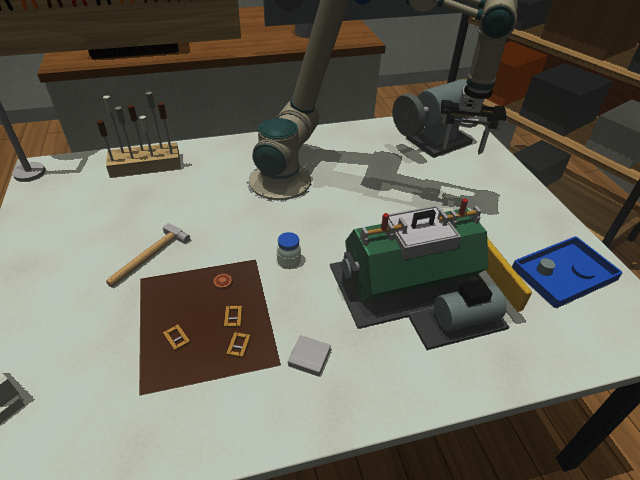

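The top view shows the cover at (186,223), red posts at (130,223) and (230,218), buckles at (400,198), (401,233), (457,221), a medal at (406,283), the block at (337,168), the tub at (327,299) and the hammer. The scene view agrees. Next I refine these with colour segmentation.

```bash
cat >> h.py <<'E'
def blobs(c,lo,hi,amin=15):
    """HSV blobs: list of (area, centroid, minAreaRect)"""
    h=cv2.cvtColor(c["pixels"],cv2.COLOR_RGB2HSV)
    m=cv2.inRange(h,np.array(lo),np.array(hi))
    out=[]
    for k in cv2.findContours(m,cv2.RETR_EXTERNAL,cv2.CHAIN_APPROX_NONE)[0]:
        a=cv2.contourArea(k)
        if a>=amin:
            M=cv2.moments(k); out.append((a,np.array([M["m10"]/a,M["m01"]/a]),cv2.minAreaRect(k),k))
    return sorted(out,key=lambda b:-b[0])
E
python3 - <<'E'
from h import *
np.set_printoptions(precision=4,suppress=True)
c=env.capture("top")
print(c["mtx"])
P=c["pixels"]
for q in[(132,223),(230,218),(170,205),(406,283),(397,207),(401,222),(454,213)]: print(q,P[q[1],q[0]],cv2.cvtColor(P[q[1]:q[1]+1,q[0]:q[0]+1],cv2.COLOR_RGB2HSV)[0,0])
for nm,lo,hi in(("red",(0,200,100),(6,255,255)),("yel",(18,120,110),(32,255,255)),("cu",(5,120,100),(14,220,255))):
    for b in blobs(c,lo,hi,6): print(nm,b[0],b[1],b[2][1],b[2][2],ray(c,b[1],.01),ray(c,b[1],.264))
x0,y0,x1,y1=145,185,228,262
g=cv2.inRange(P[y0:y1,x0:x1],(120,120,120),(255,255,255))
k=max(cv2.findContours(g,0,1)[0],key=cv2.contourArea)
r=cv2.minAreaRect(k); bp=cv2.boxPoints(r)+[x0,y0]; print(r)
for p in bp: print(p,ray(c,p,.206))
print(np.mean([ray(c,p,.206) for p in bp],0))
E
```

```text
[[572.6069   0.     320.6957]
 [  0.     572.6069 236.8377]
 [  0.       0.       1.    ]]
(132, 223) [41  8  3] [  4 236  41]
(230, 218) [132  26  22] [  1 213 132]
(170, 205) [125 127 127] [ 90   4 127]
(406, 283) [128  81  51] [ 12 153 128]
(397, 207) [120  93  25] [ 21 202 120]
(401, 222) [131 104  25] [ 22 206 131]
(454, 213) [66 44 20] [ 16 178  66]
red 16.0 [230.5104 216.9375] (4.0, 5.0) 90.0 [0.5898 0.1894 0.01  ] [0.5446 0.15   0.264 ]
red 15.0 [126.4667 220.1778] (4.0, 5.0) 90.0 [0.5801 0.448  0.01  ] [0.5367 0.362  0.264 ]
yel 570.0 [107.4211 193.588 ] (7.5290446281433105, 103.12138366699219) 1.1691393852233887 [0.6474 0.4992 0.01  ] [0.5918 0.404  0.264 ]
yel 345.5 [457.2769 220.4342] (24.829418182373047, 15.64676284790039) 64.98310852050781 [ 0.5841 -0.3769  0.01  ] [ 0.5399 -0.3142  0.264 ]
yel 208.5 [492.1519 343.6459] (6.302604675292969, 92.04552459716797) 46.59114456176758 [ 0.2815 -0.4527  0.01  ] [ 0.2919 -0.3763  0.264 ]
yel 68.0 [405.9583 231.1397] (11.507928848266602, 24.659847259521484) 9.462322235107422 [ 0.5563 -0.2482  0.01  ] [ 0.5171 -0.2086  0.264 ]
yel 5
[... 860 characters left out ...]
2512207 [ 0.6172 -0.2219  0.01  ] [ 0.567  -0.1871  0.264 ]
yel 12.5 [217.9067 221.2667] (2.0, 10.0) 90.0 [0.5786 0.2204 0.01  ] [0.5354 0.1755 0.264 ]
yel 12.0 [404.     188.1667] (7.056422710418701, 2.5997347831726074) 21.801410675048828 [ 0.6657 -0.245   0.01  ] [ 0.6068 -0.206   0.264 ]
yel 8.0 [150.  223.5] (1.0, 8.0) 90.0 [0.5721 0.3891 0.01  ] [0.5301 0.3137 0.264 ]
cu 280.5 [406.5163 282.6126] (19.091880798339844, 18.384777069091797) 45.0 [ 0.4283 -0.2474  0.01  ] [ 0.4122 -0.208   0.264 ]
((40.5, 38.0), (50.0, 61.0), 90.0)
[155. 198.] [0.5954 0.3228 0.206 ]
[216. 198.] [0.5962 0.1914 0.206 ]
[216. 248.] [0.4875 0.1881 0.206 ]
[155. 248.] [0.4868 0.3178 0.206 ]
[0.5415 0.255  0.206 ]
```

Call:
step_arm(targets=[[0,0,-1,0,0,0.27,1],[0,0,-1,0,0,0.27,1],[0,0,-1,0,0,0.27,1],[0,0,-1,0,0,0.27,1],[0,0,-1,0,0,0.27,1],[0,0,-1,0,0,0.27,1],[0,0,-1,0,0,0.27,1],[0,0,-1,0,0,0.27,1]])

```text
t: 1.95
eef_pos: [0.2515, 0.5169, 0.4066]
ee_rot: [-2.185, -2.257, -0.001]
ft_force: [0.7, 0.5, 0.5]
opening: 1.002
gripper_force: 0.0
```

Call:
step_arm(targets=[[-0.65,0.7,0,0,0,0,1],[-0.65,0.7,0,0,0,0,1],[-0.65,0.7,0,0,0,0,1],[-0.65,0.7,0,0,0,0,1],[-0.65,0.7,0,0,0,0,1],[-0.65,0.7,0,0,0,0,1],[-0.65,0.7,0,0,0,0,1],[-0.65,0.7,0,0,0,0,1]])

```text
t: 2.75
eef_pos: [0.3971, 0.3918, 0.4056]
ee_rot: [2.179, 2.263, 0.0]
ft_force: [0.0, 0.9, -0.0]
opening: 0.999
gripper_force: 0.0
```

Call:
step_arm(targets=[[-0.65,0.7,0,0,0,0,1],[-0.65,0.7,0,0,0,0,1],[-0.65,0.7,0,0,0,0,1],[-0.65,0.7,0,0,0,0,1],[-0.65,0.7,0,0,0,0,1],[-0.65,0.7,0,0,0,0,1],[-0.65,0.7,0,0,0,0,1],[0,0,0,0,0,0,1]])

```text
t: 3.55
eef_pos: [0.5252, 0.2816, 0.4046]
ee_rot: [2.182, 2.259, -0.002]
ft_force: [-0.1, 0.9, 0.0]
opening: 1.001
gripper_force: 0.0
```

```bash
cat >> h.py <<'E'
def heading(s): y=R.from_rotvec(s["ee_rot"]).as_matrix()[:,1]; return np.arctan2(y[1],y[0])
def plan(s,target,head=None):
    """shift in tool axes (after the turn) and turn, in move units"""
    M=R.from_rotvec(s["ee_rot"]).as_matrix()
    dh=0 if head is None else (head-heading(s)+np.pi/2)%np.pi-np.pi/2
    M=R.from_euler("z",dh).as_matrix()@M
    print("shift",np.round(M.T@(np.array(target)-s["eef_pos"])/.025,2),"turn rz",round(-dh/.5,3))
E
python3 - <<'E'
from h import *
np.set_printoptions(precision=4,suppress=True)
s=env.get_state(); c=env.capture("wrist"); save(c,"w1")
print(s["t"],s["eef_pos"],s["ee_rot"],heading(s),s["qpos"]); print(c["tool_from_camera"],c["mtx"])
for k,z in dict(cover_handle=.248,bolt_left_knob=.264,staple_a=.232,cover=.206).items():
    for r in env.recognise(k,c): print(k,np.round(r["centre"],1),round(r["p"],2),ray(c,r["centre"],z,s))
for b in blobs(c,(0,180,60),(6,255,255),40): print("red",b[0],b[1],b[2],ray(c,b[1],.264,s))
E
```

```text
3.55 [0.5252 0.2816 0.4046] [ 2.1822  2.2589 -0.0016] 0.03451635007643569 [ 0.3762  0.2732  1.0331 -0.0012  1.8359  0.3414]
[[-0.0008 -0.97   -0.2429  0.0706]
 [ 1.     -0.0009  0.0001 -0.0002]
 [-0.0003 -0.2429  0.97   -0.1803]
 [ 0.      0.      0.      1.    ]] [[333.1827   0.     320.1265]
 [  0.     333.1827 239.7768]
 [  0.       0.       1.    ]]
cover_handle [335.8 240.3] 0.89 [0.5418 0.2676 0.248 ]
cover_handle [364.6 159.7] 0.66 [0.5664 0.3502 0.248 ]
bolt_left_knob [337.4 143.7] 0.66 [0.5382 0.3638 0.264 ]
bolt_left_knob [369.3 160.7] 0.29 [0.5688 0.3495 0.264 ]
staple_a [336.5 237. ] 0.95 [0.5433 0.2673 0.232 ]
cover [334.1 238.1] 0.64 [0.5421 0.2596 0.206 ]
red 144.0 [335.9549 145.0139] ((336.0000305175781, 145.0), (12.727920532226562, 14.142135620117188), 45.0) [0.5369 0.3626 0.264 ]
red 138.5 [333.4128 334.136 ] ((334.0, 334.0), (18.0, 10.0), 90.0) [0.543  0.1681 0.264 ]
```

View pics/w1.png

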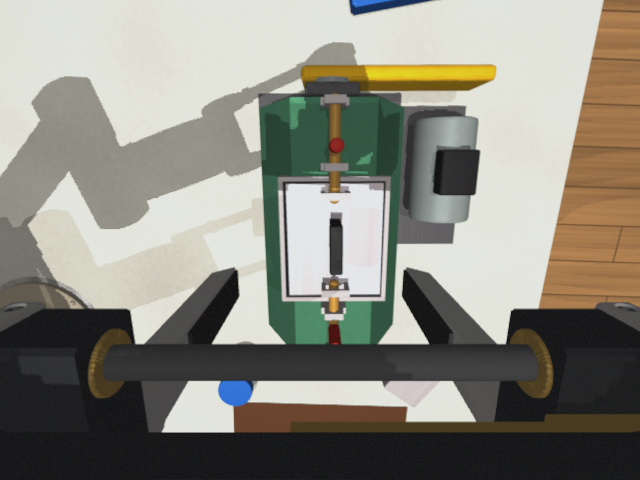

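The wrist view shows the cover at (335,238) inside the neck outline, whose corners are (278,178), (390,178), (385,300) and (281,300). The left post is at (336,145) and the right at (334,334). Both bolts are through the staples.

```bash
python3 - <<'E'
from h import *
np.set_printoptions(precision=4,suppress=True)
s=env.get_state(); c=env.capture("wrist"); P=c["pixels"]
for p in[(278,177),(390,177),(385.5,300),(280.5,300)]: print(p,ray(c,p,.206,s))
g=cv2.inRange(P[150:310,265:400],(190,190,190),(255,255,255)); g=cv2.morphologyEx(g,cv2.MORPH_CLOSE,np.ones((9,9)))
k=max(cv2.findContours(g,0,1)[0],key=cv2.contourArea)+[265,150]
W=np.array([ray(c,p,.206,s)[:2] for p in k[:,0].astype(float)])
r=cv2.minAreaRect((W*1000).astype(np.float32)); print("plate",r)
def ends(t):
    c=env.capture("top")
    return c
t=env.capture("top")
import scipy.optimize as so
# triangulate left post top between top and wrist
def tri(views):
    f=lambda X: np.concatenate([proj(cc,X,ss)-p for cc,ss,p in views])
    q=so.least_squares(f,[.54,.3,.26]); return q.x,q.cost
print(tri([(c,s,np.array([336.5,145])),(t,None,np.array([130,223.]))]))
for X in[(.5369,.3626,.264),(.5369,.3626,.252),(.5446,.16,.264),(.5446,.16,.252)]: print(proj(t,X),proj(c,X,s))
a=cv2.resize(np.hstack([t["pixels"][170:290,90:290]]),None,fx=4,fy=4,interpolation=cv2.INTER_CUBIC)
cv2.imwrite("pics/t1.png",a[:,:,::-1])
E
```

```text
(278, 177) [0.4731 0.3305 0.206 ]
(390, 177) [0.5988 0.3353 0.206 ]
(385.5, 300) [0.6066 0.1864 0.206 ]
(280.5, 300) [0.4773 0.1814 0.206 ]
plate ((542.2203369140625, 251.60580444335938), (124.86730194091797, 140.6855010986328), 2.1709094047546387)
(array([0.5362, 0.3667, 0.2279]), np.float64(0.07374253480889681))
[126.1808 220.063 ] [339.0772 148.4058]
[128.1047 221.0564] [338.3888 148.6996]
[225.6194 216.8948] [336.4216 342.9878]
[226.5413 217.9183] [335.9074 337.1453]
```

View pics/t1.png

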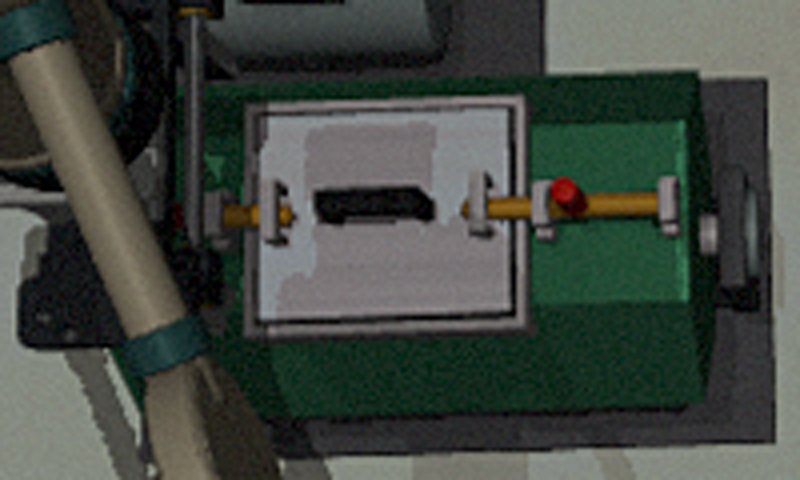

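The top crop shows the right post at (567,196) and the bolt noses through the staples; the arm hides the left post. The arm had not settled for the first shot, so I re-measure at rest.

```bash
python3 - <<'E'
from h import *
np.set_printoptions(precision=4,suppress=True)
for i in range(2):
    s=env.get_state(); c=env.capture("wrist"); P=c["pixels"]; print(s["t"],s["eef_pos"],heading(s))
    g=cv2.cvtColor(P,cv2.COLOR_RGB2GRAY)[165:312,262:402]
    m=cv2.morphologyEx((g<70).astype(np.uint8),cv2.MORPH_CLOSE,np.ones((3,3)))
    ks=sorted(cv2.findContours(m,cv2.RETR_LIST,1)[0],key=lambda k:-cv2.contourArea(k))[:4]
    for k in ks:
        W=np.array([ray(c,p,.206,s)[:2] for p in (k[:,0]+[262,165]).astype(float)])
        print(cv2.contourArea(k),cv2.minAreaRect((W*1000).astype(np.float32)),cv2.boundingRect(k))
    for b in blobs(c,(0,180,60),(6,255,255),40): print("red",b[1],ray(c,b[1],.264,s))
    print(env.recognise("cover_handle",c)[:1],)
    r=env.recognise("cover_handle",c)[0]; print(ray(c,r["centre"],.24,s))
E
```

```text
3.9 [0.5224 0.2842 0.4058] 0.0393048863766459
620.5 ((545.0383911132812, 247.9098663330078), (14.430088996887207, 67.72618103027344), 2.7005157470703125) (70, 57, 13, 56)
334.0 ((474.38116455078125, 336.507080078125), (33.626312255859375, 14.260907173156738), 2.203176259994507) (2, 0, 31, 14)
209.0 ((595.2972412109375, 341.1600646972656), (21.2857666015625, 14.263328552246094), 2.2044684886932373) (116, 0, 20, 14)
89.5 ((510.2142028808594, 254.11154174804688), (51.023681640625, 137.6133575439453), 2.169412612915039) (24, 20, 46, 114)
red [339.3379 148.6713] [0.5372 0.3623 0.264 ]
red [335.3682 334.8889] [0.5431 0.1696 0.264 ]
[{'centre': [338.8, 146.3], 'p': 0.45}]
[0.5379 0.3652 0.24  ]
4.05 [0.5227 0.2839 0.4058] 0.03893539691604993
621.0 ((545.1821899414062, 248.85438537597656), (14.253198623657227, 67.69224548339844), 2.6796205043792725) (70, 56, 13, 56)
333.5 ((474.64630126953125, 336.27606201171875), (33.75368118286133, 14.258288383483887), 2.1815545558929443) (2, 0, 31, 14)
206.0 ((595.6406860351562, 340.88665771484375), (21.34389305114746, 14.261161804199219), 2.183168649673462) (116, 0, 20, 14)
114.0 ((508.9312438964844, 254.42489624023438), (50.808284759521484, 139.8942108154297), 0.7604728937149048) (24, 19, 46, 115)
red [339.1465 148.3795] [0.5374 0.3624 0.264 ]
red [335.3855 334.8982] [0.5434 0.1694 0.264 ]
[{'centre': [337.9, 239.3], 'p': 0.66}]
[0.5422 0.2691 0.24  ]
```

Call:
step_arm(targets=[[0.775,0.18,0,0,0,0,1],[0.775,0.18,0,0,0,0,1],[0.775,0.18,0,0,0,0,1],[0.775,0.18,0,0,0,0,1],[0,0,0.9,0,0,0,1],[0,0,0.9,0,0,0,1],[0,0,0.9,0,0,0,1],[0,0,0,0,0,0,1]])

```text
t: 5.0
eef_pos: [0.5367, 0.361, 0.3345]
ee_rot: [-2.177, -2.262, 0.01]
ft_force: [0.8, -0.6, -1.1]
opening: 0.999
gripper_force: 0.0
```

```bash
python3 - <<'E'
from h import *
np.set_printoptions(precision=4,suppress=True)
s=env.get_state(); c=env.capture("wrist"); print(s["t"],s["eef_pos"],heading(s))
for b in blobs(c,(0,180,40),(6,255,255),40): print("red",b[0],b[1],b[2],ray(c,b[1],.264,s),ray(c,b[1],.252,s))
plan(s,(.5372,.3622,.233))
t=env.capture("top")
E
```

```text
5.0 [0.5367 0.361  0.3345] 0.03818206337715816
red 318.5 [322.3673 242.3187] ((322.5, 241.5), (25.0, 15.0), 90.0) [0.5377 0.3665 0.264 ] [0.5378 0.3634 0.252 ]
shift [0.06 0.05 4.06] turn rz 0.0
```

Call:
step_arm(targets=[[0,0.05,0.8,0,0,0,1],[0,0,0.8,0,0,0,1],[0,0,0.8,0,0,0,1],[0,0,0.8,0,0,0,1],[0,0,0.8,0,0,0,1],[0,0,0,0,0,0,0.1],[0,0,0,0,0,0,0],[0,0,0,0,0,0,0]])

```text
t: 5.9
eef_pos: [0.5405, 0.3622, 0.2402]
ee_rot: [2.178, 2.262, 0.006]
ft_force: [0.3, -0.2, -0.4]
opening: 0.782
gripper_force: 0.0
```

Call:
step_arm(targets=[[0,0,0,0,0,0,0],[0,0,0,0,0,0,0],[0,0,0,0,0,0,0],[0,0,0,0,0,0,0]])

```text
t: 6.3
eef_pos: [0.5395, 0.3617, 0.2382]
ee_rot: [2.179, 2.263, 0.001]
ft_force: [0.4, -0.2, 0.1]
opening: 0.442
gripper_force: 0.0
```

Call:
step_arm(targets=[[0,0,0.1,0,0,0,0],[0,0,0,0,0,0,0],[0,0,0,0,0,0,0],[0,0,0,0,0,0,0],[0,0,0,0,0,0,0],[0,0,0,0,0,0,0]])

```text
t: 6.9
eef_pos: [0.538, 0.3615, 0.2352]
ee_rot: [-2.177, -2.262, 0.004]
ft_force: [-4.8, -1.0, 0.5]
opening: 0.145
gripper_force: 30.0
```

Call:
step_arm(targets=[[0.3,0,0,0,0,0,0],[0.3,0,0,0,0,0,0],[0.3,0,0,0,0,0,0],[0.3,0,0,0,0,0,0],[0,0,0,0,0,0,0]])

```text
t: 7.4
eef_pos: [0.5369, 0.3919, 0.2352]
ee_rot: [-2.177, -2.263, 0.004]
ft_force: [-5.2, -0.3, 0.9]
opening: 0.143
gripper_force: 30.0
```

Call:
step_arm(targets=[[0.2,0,0,0,0,0,0],[0.2,0,0,0,0,0,0],[0,0,0,0,0,0,0]])

```text
t: 7.7
eef_pos: [0.5368, 0.3929, 0.2351]
ee_rot: [2.174, 2.254, -0.024]
ft_force: [-4.1, -17.3, 3.8]
opening: 0.137
gripper_force: 30.0
```

Call:
step_arm(targets=[[-0.3,0,0,0,0,0,0.6],[0,0,0,0,0,0,0.6],[0,0,0,0,0,0,0.6],[0,0,-1,0,0,0,0.6],[0,0,-1,0,0,0,0.6],[0,0,-0.5,0,0,0,0.6],[0,0,0,0,0,0,0.6]])

```text
t: 8.4
eef_pos: [0.5393, 0.3952, 0.3002]
ee_rot: [2.177, 2.263, 0.008]
ft_force: [-0.2, 0.2, 0.0]
opening: 0.599
gripper_force: 0.0
```

Call:
step_arm(targets=[[-0.9,0,0,0,0,0,0.6],[-0.9,0,0,0,0,0,0.6],[-0.9,0,0,0,0,0,0.6],[-0.9,0,0,0,0,0,0.6],[0,0,0,0,0,0,0.6]])

```text
t: 8.9
eef_pos: [0.5414, 0.3019, 0.2969]
ee_rot: [2.182, 2.26, -0.004]
ft_force: [1.2, 1.2, -0.1]
opening: 0.6
gripper_force: 0.0
```

```bash
python3 - <<'E'
from h import *
np.set_printoptions(precision=4,suppress=True)
s=env.get_state(); c=env.capture("wrist"); print(s["t"],s["eef_pos"],heading(s))
for b in blobs(c,(0,180,40),(6,255,255),40): print("red",b[0],b[1],b[2],ray(c,b[1],.264,s),ray(c,b[1],.252,s))
t=env.capture("top")
for b in blobs(t,(0,180,80),(6,255,255),8): print("red",b[0],b[1],b[2],ray(t,b[1],.264),ray(t,b[1],.252))
plan(s,(.5445,.149,.31));save(c,"w2")
E
```

```text
8.9 [0.5414 0.3019 0.2969] 0.03546468505988871
red 388.5 [318.0124 121.5358] ((318.0, 122.0), (24.0, 20.0), 90.0) [0.5368 0.3927 0.264 ] [0.5366 0.3938 0.252 ]
red 203.5 [319.2228 411.774 ] ((319.0, 411.5), (17.0, 14.0), 90.0) [0.5446 0.1845 0.264 ] [0.5449 0.1739 0.252 ]
red 20.5 [230.4797 217.3984] ((230.5, 217.5), (5.0, 5.0), 90.0) [0.5436 0.15   0.264 ] [0.5457 0.1519 0.252 ]
shift [-6.12 -0.09 -0.51] turn rz 0.0
```

View pics/w2.png

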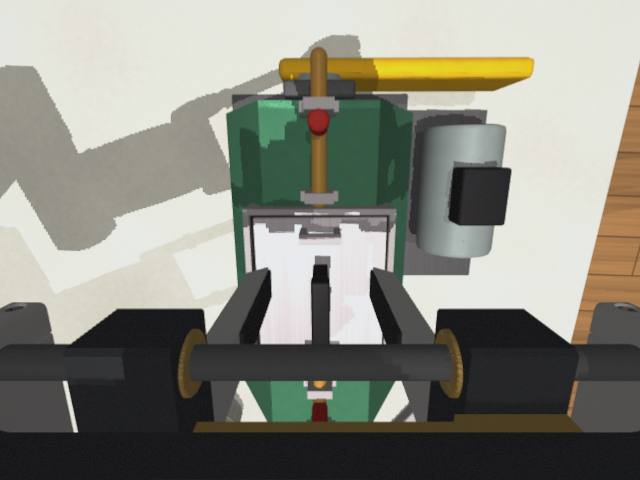

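The wrist view shows the left post at (318,121), now drawn, and its staple at (320,232) empty. The right bolt is next.

Call:
step_arm(targets=[[-0.88,0,0,0,0,0,0.6],[-0.88,0,0,0,0,0,0.6],[-0.88,0,0,0,0,0,0.6],[-0.88,0,0,0,0,0,0.6],[-0.88,0,0,0,0,0,0.6],[-0.88,0,0,0,0,0,0.6],[-0.88,0,0,0,0,0,0.6],[0,0,0,0,0,0,0.6]])

```text
t: 9.8
eef_pos: [0.5478, 0.1494, 0.2975]
ee_rot: [2.181, 2.261, -0.001]
ft_force: [-0.1, 0.6, -1.0]
opening: 0.599
gripper_force: 0.0
```

```bash
python3 - <<'E'
from h import *
np.set_printoptions(precision=4,suppress=True)
s=env.get_state(); c=env.capture("wrist"); print(s["t"],s["eef_pos"],heading(s))
for b in blobs(c,(0,180,40),(6,255,255),40): print("red",b[0],b[1],b[2],ray(c,b[1],.264,s),ray(c,b[1],.252,s))
plan(s,(.5445,.149,.235))
E
```

```text
9.8 [0.5478 0.1494 0.2975] 0.03639204770274079
red 457.0 [317.733  253.8713] ((318.0, 253.5), (31.0, 18.0), 90.0) [0.5457 0.1566 0.264 ] [0.5458 0.1531 0.252 ]
shift [-0.01 -0.13  2.5 ] turn rz 0.0
```

Call:
step_arm(targets=[[0.05,-0.08,0.8,0,0,0,0.6],[0,0,0.8,0,0,0,0.6],[0,0,0.85,0,0,0,0.6],[0,0,0,0,0,0,0],[0,0,0,0,0,0,0],[0,0,0,0,0,0,0],[0,0,0,0,0,0,0],[0,0,0,0,0,0,0]])

```text
t: 10.65
eef_pos: [0.5459, 0.1517, 0.2377]
ee_rot: [2.178, 2.263, 0.002]
ft_force: [-0.6, -0.0, 0.4]
opening: 0.212
gripper_force: 0.0
```

Call:
step_arm(targets=[[0,0,0,0,0,0,0],[0,0,0,0,0,0,0],[-0.35,0,0,0,0,0,0],[-0.35,0,0,0,0,0,0],[-0.35,0,0,0,0,0,0],[-0.35,0,0,0,0,0,0],[-0.25,0,0,0,0,0,0],[0,0,0,0,0,0,0]])

```text
t: 11.45
eef_pos: [0.5473, 0.1172, 0.2373]
ee_rot: [-2.172, -2.255, -0.02]
ft_force: [1.2, 19.4, 3.3]
opening: 0.142
gripper_force: 30.0
```

Call:
step_arm(targets=[[0.25,0,0,0,0,0,0.6],[0,0,0,0,0,0,0.6],[0,0,0,0,0,0,0.6],[0,0,-0.9,0,0,0,0.6],[0,0,-0.9,0,0,0,0.6],[0,0,-0.9,0,0,0,0.6],[0.5,0,0,0,0,0,0.6],[1,0,0,0,0,0,0.6]])

```text
t: 12.25
eef_pos: [0.5455, 0.1529, 0.3039]
ee_rot: [2.182, 2.259, -0.001]
ft_force: [0.5, -0.5, 0.2]
opening: 0.603
gripper_force: 0.0
```

Call:
step_arm(targets=[[1,0,0,0,0,0,0.6],[1,0,0,0,0,0,0.6],[1,0,0,0,0,0,0.6],[1,0,0,0,0,0,0.6],[0,0,0,0,0,0,0.6],[0,0,0,0,0,0,0.6]])

```text
t: 12.85
eef_pos: [0.5408, 0.2538, 0.3027]
ee_rot: [-2.177, -2.264, 0.005]
ft_force: [-0.0, -0.5, 0.1]
opening: 0.603
gripper_force: 0.0
```

```bash
python3 - <<'E'
from h import *
np.set_printoptions(precision=4,suppress=True)
s=env.get_state(); c=env.capture("wrist"); print(s["t"],s["eef_pos"],heading(s))
r=env.recognise("cover_handle",c)
for q in r: print(q,ray(c,q["centre"],.244,s))
for b in blobs(c,(0,180,40),(6,255,255),40): print("red",b[0],b[1],b[2],ray(c,b[1],.264,s),ray(c,b[1],.252,s))
plan(s,(.5423,.2545,.223),.036); save(c,"w3")
E
```

```text
12.85 [0.5408 0.2538 0.3027] 0.039057874303476174
{'centre': [323.8, 230.4], 'p': 0.72} [0.5426 0.2716 0.244 ]
red 682.0 [322.4098  43.9054] ((322.5, 44.5), (41.0, 21.0), 90.0) [0.5368 0.3886 0.264 ] [0.5367 0.3921 0.252 ]
red 443.0 [321.3446 403.6226] ((321.5, 403.5), (35.0, 15.0), 90.0) [0.5459 0.1389 0.264 ] [0.5464 0.1287 0.252 ]
shift [0.03 0.07 3.19] turn rz 0.006
```

View pics/w3.png

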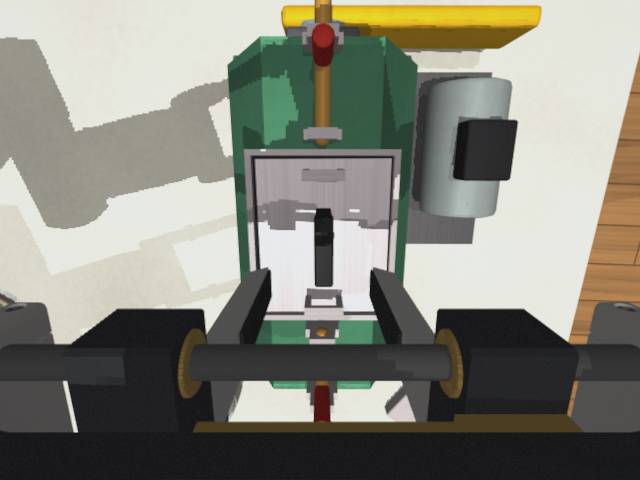

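Both bolts are drawn, with posts at (322,44) and (321,403). The handle bar is centred at (323,245), between the fingers.

Call:
step_arm(targets=[[0,0.05,0.8,0,0,0,0.6],[0,0,0.8,0,0,0,0.6],[0,0,0.8,0,0,0,0.6],[0,0,0.75,0,0,0,0.6],[0,0,0,0,0,0,0],[0,0,0,0,0,0,0],[0,0,0,0,0,0,0],[0,0,0,0,0,0,0]])

```text
t: 13.75
eef_pos: [0.5435, 0.254, 0.2268]
ee_rot: [2.178, 2.262, 0.003]
ft_force: [0.2, 0.2, 0.9]
opening: 0.295
gripper_force: 0.0
```

Call:
step_arm(targets=[[0,0,0,0,0,0,0],[0,0,0,0,0,0,0],[0,0,0,0,0,0,0],[0,0,0,0,0,0,0],[0,0,-0.4,0,0,0,0],[0,0,-0.4,0,0,0,0],[0,0,-0.4,0,0,0,0],[0,0,0,0,0,0,0]])

```text
t: 14.55
eef_pos: [0.5438, 0.2543, 0.2574]
ee_rot: [2.178, 2.262, 0.005]
ft_force: [0.3, 0.8, -3.0]
opening: 0.143
gripper_force: 30.0
```

Call:
step_arm(targets=[[0,0,-0.8,0,0,0,0],[0,-0.5,-0.5,0,0,0,0],[0,-0.9,0,0,0,0,0],[0,-0.9,0,0,0,0,0],[0,-0.9,0,0,0,0,0],[0,-0.9,0,0,0,0,0],[0,-0.9,0,0,0,0,0],[0,-0.9,0,0,0,0,0]])

```text
t: 15.35
eef_pos: [0.3934, 0.2481, 0.2882]
ee_rot: [-2.179, -2.263, -0.0]
ft_force: [0.7, 0.7, -3.0]
opening: 0.144
gripper_force: 30.0
```

Call:
step_arm(targets=[[0,-0.9,0,0,0,0,0],[0,-0.9,0,0,0,0,0],[0,-0.9,0,0,0,0,0],[0,-0.9,0.3,0,0,0,0],[0,0,0.8,0,0,0,0],[0,0,0.8,0,0,0,0],[0,0,0.8,0,0,0,0],[0,0,0.8,0,0,0,0]])

```text
t: 16.15
eef_pos: [0.3044, 0.2447, 0.2002]
ee_rot: [2.178, 2.264, 0.002]
ft_force: [0.4, 0.2, -3.2]
opening: 0.143
gripper_force: 30.0
```

Call:
step_arm(targets=[[0,0,0.8,0,0,0,0],[0,0,0.8,0,0,0,0],[0,0,0.8,0,0,0,0],[0,0,0.8,0,0,0,0],[0,0,0.8,0,0,0,0],[0,0,0.8,0,0,0,0],[0,0,0,0,0,0,0]])

```text
t: 16.85
eef_pos: [0.3027, 0.2437, 0.079]
ee_rot: [-2.177, -2.262, 0.008]
ft_force: [-0.6, -0.2, -2.6]
opening: 0.147
gripper_force: 30.0
```

Call:
step_arm(targets=[[0,0,0.7,0,0,0,0],[0,0,0.6,0,0,0,0],[0,0,0.4,0,0,0,0],[0,0,0.2,0,0,0,0],[0,0,0.12,0,0,0,0],[0,0,0.08,0,0,0,0],[0,0,0,0,0,0,0]])

```text
t: 17.55
eef_pos: [0.3057, 0.2451, 0.0284]
ee_rot: [2.179, 2.263, 0.001]
ft_force: [0.2, 0.4, -3.3]
opening: 0.146
gripper_force: 30.0
```

Call:
step_arm(targets=[[0,0,0.1,0,0,0,0],[0,0,0.08,0,0,0,0],[0,0,0.06,0,0,0,0],[0,0,0,0,0,0,0]])

```text
t: 17.95
eef_pos: [0.3061, 0.2455, 0.0256]
ee_rot: [2.178, 2.263, 0.004]
ft_force: [-7.1, -3.6, 37.8]
opening: 0.147
gripper_force: 30.0
```

Call:
step_arm(targets=[[0,0,-0.12,0,0,0,0],[0,0,0,0,0,0,0.5],[0,0,0,0,0,0,0.6],[0,0,0,0,0,0,0.6],[0,0,-0.5,0,0,0,0.6],[0,0,-1,0,0,0,0.6],[0,0,-1,0,0,0,0.8],[0,0,-1,0,0,0,1]])

```text
t: 18.75
eef_pos: [0.3052, 0.2448, 0.1129]
ee_rot: [-2.179, -2.263, 0.002]
ft_force: [-0.4, 0.6, -0.5]
opening: 0.705
gripper_force: 0.0
```

Call:
step_arm(targets=[[0,0,-1,0,0,0,1],[0,0,-1,0,0,0,1],[0,0,-1,0,0,0,1],[0,0,0,0,0,0,1],[0,0,0,0,0,0,1]])

```text
t: 19.25
eef_pos: [0.3054, 0.2449, 0.187]
ee_rot: [-2.179, -2.263, 0.0]
ft_force: [-0.2, 0.4, 0.9]
opening: 0.998
gripper_force: 0.0
```

```bash
python3 - <<'E'
from h import *
np.set_printoptions(precision=4,suppress=True)
s=env.get_state(); c=env.capture("wrist"); print(s["t"],s["eef_pos"],heading(s))
for q in env.recognise("cover_handle",c): print(q,ray(c,q["centre"],.044,s))
save(c,"w4"); t=env.capture("top"); save(t,"t4")
for k,z in dict(buckle1=.01,medal1=.012).items():
    for r in env.recognise(k,t): print(k,np.round(r["centre"],1),round(r["p"],2),ray(t,r["centre"],z).round(4))
w=cv2.cvtColor(c["pixels"],cv2.COLOR_RGB2BGR);tt=cv2.cvtColor(t["pixels"],cv2.COLOR_RGB2BGR)
cv2.imwrite("pics/j4.png",np.vstack([w[:300,:],cv2.resize(tt[150:320,100:540],(640,247))]))
E
```

```text
19.25 [0.3054 0.2449 0.187 ] 0.038032583282973466
{'centre': [321.5, 217.2], 'p': 0.86} [0.3061 0.2574 0.044 ]
buckle1 [402.8 229.7] 0.85 [ 0.5599 -0.2403  0.01  ]
buckle1 [400.2 196.9] 0.66 [ 0.6432 -0.2351  0.01  ]
buckle1 [456.  220.3] 0.6 [ 0.5844 -0.3737  0.01  ]
medal1 [406.4 284.3] 0.59 [ 0.424  -0.2468  0.012 ]
```

View pics/j4.png

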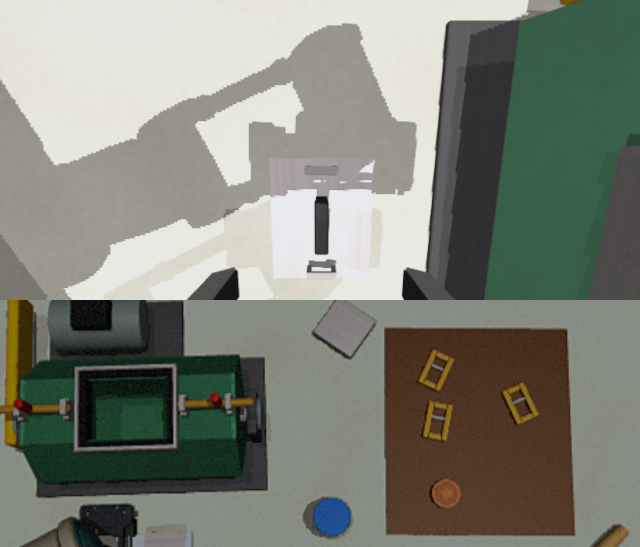

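The cover lies flat on the bench at (321,220) in the wrist view. In the lower inset the barrel is open, with three buckles and one medal on the mat. I now go over the mat.

Call:
step_arm(targets=[[-0.98,0.36,-0.5,0,0,0,1],[-0.98,0.36,-0.5,0,0,0,1],[-0.98,0.36,-0.5,0,0,0,1],[-0.98,0.36,-0.5,0,0,0,1],[-0.98,0.36,-0.5,0,0,0,1],[-0.98,0.36,0,0,0,0,1],[-0.98,0.36,0,0,0,0,1],[-0.98,0.36,0,0,0,0,1]])

```text
t: 20.3
eef_pos: [0.3849, 0.0508, 0.2494]
ee_rot: [-2.178, -2.263, 0.001]
ft_force: [-0.1, -0.3, -0.9]
opening: 1.0
gripper_force: 0.0
```

Call:
step_arm(targets=[[-0.98,0.36,0,0,0,0,1],[-0.98,0.36,0,0,0,0,1],[-0.98,0.36,0,0,0,0,1],[-0.98,0.36,0,0,0,0,1],[-0.98,0.36,0,0,0,0,1],[-0.98,0.36,0,0,0,0,1],[-0.98,0.36,0,0,0,0,1],[-0.98,0.36,0,0,0,0,1]])

```text
t: 21.1
eef_pos: [0.4643, -0.1423, 0.249]
ee_rot: [-2.178, -2.262, 0.001]
ft_force: [-0.4, -0.3, -0.2]
opening: 1.0
gripper_force: 0.0
```

Call:
step_arm(targets=[[-0.98,0.36,0,0,0,0,1],[-0.98,0.36,0,0,0,0,1],[-0.98,0.36,0,0,0,0,1],[-0.98,0.36,0,0,0,0,1],[-0.98,0.36,0,0,0,0,1],[-0.98,0.36,0,0,0,0,1],[-0.98,0.36,0,0,0,0,1],[-0.98,0.36,0,0,0,0,1]])

```text
t: 21.9
eef_pos: [0.5437, -0.3353, 0.2487]
ee_rot: [-2.178, -2.262, 0.0]
ft_force: [-0.2, 0.3, 0.6]
opening: 0.996
gripper_force: 0.0
```

Call:
step_arm(targets=[[0,0,0.5,0,0,0,1],[0,0,0,0,0,0,1],[0,0,0,0,0,0,1]])

```text
t: 22.2
eef_pos: [0.5428, -0.333, 0.2362]
ee_rot: [-2.176, -2.261, -0.0]
ft_force: [-0.9, 0.0, -0.2]
opening: 0.998
gripper_force: 0.0
```

```bash
cat >> h.py <<'E'
def castings(c,s):
    """world (x,y), size and long-axis angle (deg) of buckles and medals seen by the wrist camera"""
    for nm,lo,hi,z in(("buckle",(17,110,60),(34,255,255),.01),("medal",(3,90,80),(15,230,255),.012)):
        h=cv2.cvtColor(c["pixels"],cv2.COLOR_RGB2HSV); m=cv2.inRange(h,np.array(lo),np.array(hi)); m[345:]=0
        m=cv2.morphologyEx(m,cv2.MORPH_CLOSE,np.ones((7,7)))
        for k in cv2.findContours(m,cv2.RETR_EXTERNAL,cv2.CHAIN_APPROX_NONE)[0]:
            if cv2.contourArea(k)<150: continue
            W=np.array([ray(c,p,z,s)[:2]*1000 for p in k[:,0].astype(float)],np.float32)
            r=cv2.minAreaRect(W); a=r[2] if r[1][0]>r[1][1] else r[2]-90
            print(nm,np.round(r[0],1),np.round(r[1],1),"long axis",round(a,1),cv2.boundingRect(k))
E
python3 - <<'E'
from h import *
np.set_printoptions(precision=4,suppress=True)
s=env.get_state(); c=env.capture("wrist"); print(s["t"],s["eef_pos"],heading(s),s["qpos"])
castings(c,s)
for k,z in dict(buckle1=.01,medal1=.012).items():
    for r in env.recognise(k,c): print(k,np.round(r["centre"],1),round(r["p"],2),ray(c,r["centre"],z,s).round(4))
save(c,"w5")
E
```

```text
22.2 [ 0.5428 -0.333   0.2362] 0.03841123517670301 [-0.6599  0.3583  1.3072  0.0005  1.4794 -0.6983]
buckle [ 829.5 -487.8] [46.8 22.5] long axis 2.2 (510, 329, 35, 16)
buckle [ 266.3 -509.6] [47.3 22.6] long axis 2.2 (96, 329, 35, 16)
buckle [ 267.9 -434.8] [ 30.1 174.2] long axis -48.0 (48, 233, 113, 105)
buckle [ 585.  -375.8] [63.4 43.2] long axis 23.9 (325, 227, 57, 47)
buckle [ 554.1 -234.2] [42.1 63.6] long axis -11.8 (304, 108, 61, 49)
buckle [ 642.5 -233. ] [42.4 64.3] long axis -25.0 (378, 105, 64, 58)
medal [ 940.  -389.4] [ 24.2 104.8] long axis -74.9 (620, 230, 20, 77)
medal [ 540.  -303.4] [311.1 349.9] long axis -0.0 (165, 43, 319, 271)
buckle1 [352.3 249.5] 0.89 [ 0.5845 -0.3748  0.01  ]
buckle1 [336.3 129.7] 0.7 [ 0.5572 -0.2313  0.01  ]
buckle1 [414.6 133.2] 0.59 [ 0.6485 -0.2317  0.01  ]
medal1 [226.3 136.6] 0.75 [ 0.4296 -0.2438  0.012 ]
```

View pics/w5.png

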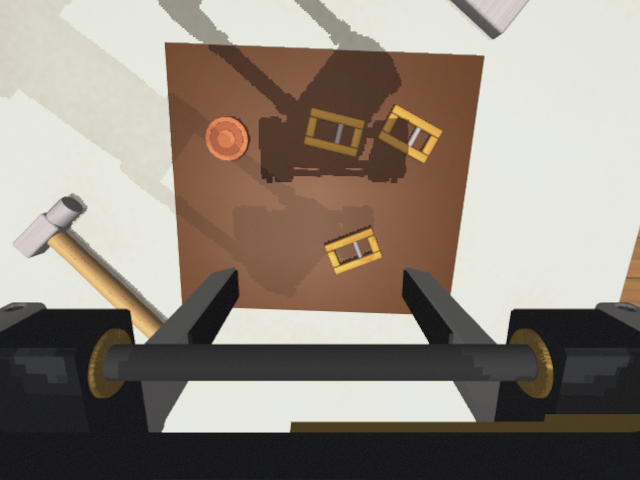

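The wrist view shows buckles at (352,250), (336,130) and (412,133), and the medal at (227,138). I take the nearest buckle (352,250) first.

Call:
step_arm(targets=[[0,0,0,0,0,0.265,1],[0,0,0,0,0,0.265,1],[0,0,0,0,0,0.265,1],[0,0,0,0,0,0.265,1],[0,0,0,0,0,0.265,1],[0,0,0,0,0,0.265,1],[0,0,0,0,0,0.265,1],[0,0,0,0,0,0.265,1]])

```text
t: 23.15
eef_pos: [0.5437, -0.3338, 0.2383]
ee_rot: [3.025, 0.844, 0.001]
ft_force: [0.6, -0.1, 0.9]
opening: 1.0
gripper_force: 0.0
```

Call:
step_arm(targets=[[0,0,0,0,0,0.265,1],[0.28,0.75,0,0,0,0,1],[0.28,0.75,0,0,0,0,1],[0.28,0.75,0.9,0,0,0,1],[0,0,0.9,0,0,0,1],[0,0,0.9,0,0,0,1],[0,0,0.9,0,0,0,1],[0,0,0.9,0,0,0,1]])

```text
t: 23.95
eef_pos: [0.5858, -0.3768, 0.1249]
ee_rot: [3.073, 0.65, 0.001]
ft_force: [0.2, -0.2, -0.0]
opening: 0.997
gripper_force: 0.0
```

Call:
step_arm(targets=[[0,0,0,0,0,0,1],[0,0,0,0,0,0,1]])

```text
t: 24.15
eef_pos: [0.5858, -0.3771, 0.1257]
ee_rot: [3.073, 0.65, 0.001]
ft_force: [0.5, -0.5, 0.6]
opening: 1.002
gripper_force: 0.0
```

```bash
python3 - <<'E'
from h import *
np.set_printoptions(precision=4,suppress=True)
s=env.get_state(); c=env.capture("wrist"); print(s["t"],s["eef_pos"],np.degrees(heading(s)))
castings(c,s)
for r in env.recognise("buckle1",c)[:2]: print(np.round(r["centre"],1),round(r["p"],2),ray(c,r["centre"],.01,s).round(4))
plan(s,(.585,-.3758,.004),np.radians(-66.1))
E
```

```text
24.15 [ 0.5858 -0.3771  0.1257] -66.1210718001478
buckle [ 575.1 -605.8] [16.5 34.2] long axis -66.2 (510, 329, 35, 16)
buckle [ 409.  -230.1] [16.5 34.4] long axis -66.2 (96, 329, 35, 16)
buckle [ 586.1 -376.7] [62.9 41.8] long axis 24.0 (297, 201, 47, 68)
buckle [ 555.  -235.4] [43.3 65.9] long axis -11.3 (124, 162, 76, 83)
buckle [ 642.9 -233.9] [43.6 64. ] long axis -25.5 (147, 60, 89, 91)
medal [ 578. -380.] [22.7 20.2] long axis 23.8 (309, 233, 23, 25)
medal [ 547.7 -234.8] [20.  24.3] long axis -11.3 (142, 196, 29, 33)
medal [ 525.5 -196.5] [ 77.7 130.2] long axis -42.2 (48, 147, 111, 130)
medal [ 566.2 -306.3] [306.4 309.1] long axis -89.9 (68, 0, 406, 345)
[196.3 102.6] 0.92 [ 0.648  -0.2368  0.01  ]
[162.  197.6] 0.86 [ 0.5608 -0.2343  0.01  ]
shift [-0.01 -0.06  4.87] turn rz -0.001
```

Call:
step_arm(targets=[[0,0,1,0,0,0,1],[0,0,1,0,0,0,1],[0,0,1,0,0,0,0.8],[0,0,0.9,0,0,0,0.7],[0,0,0.5,0,0,0,0.65],[0,0,0.3,0,0,0,0.65],[0,0,0,0,0,0,0.65],[0,0,0,0,0,0,0.65]])

```text
t: 25.05
eef_pos: [0.5864, -0.378, 0.0087]
ee_rot: [3.072, 0.649, 0.002]
ft_force: [0.1, 0.2, 0.2]
opening: 0.652
gripper_force: 0.0
```

Call:
step_arm(targets=[[0,0,0.1,0,0,0,0],[0,0,0,0,0,0,0],[0,0,0,0,0,0,0],[0,0,0,0,0,0,0],[0,0,0,0,0,0,0]])

```text
t: 25.55
eef_pos: [0.5858, -0.3775, 0.0055]
ee_rot: [3.073, 0.649, 0.001]
ft_force: [-0.5, 0.1, 1.9]
opening: 0.442
gripper_force: 30.0
```

Call:
step_arm(targets=[[0,0,-0.9,0,0,0,0],[0,0,-0.9,0,0,0.255,0],[0,0,-0.9,0,0,0.255,0],[0,0,-0.9,0,0,0.255,0],[0,0,-1,0,0,0,0],[0,0,-1,0,0,0,0],[0,0,-1,0,0,0,0],[0,0,-1,0,0,0,0]])

```text
t: 26.35
eef_pos: [0.5853, -0.3771, 0.1954]
ee_rot: [-3.14, -0.053, 0.001]
ft_force: [0.4, -0.3, -1.4]
opening: 0.438
gripper_force: 30.0
```

Call:
step_arm(targets=[[0,-0.9,-1,0,0,0,0],[-0.03,-0.98,-1,0,0,0,0],[-0.03,-0.98,-1,0,0,0,0],[-0.03,-0.98,-1,0,0,0,0],[-0.03,-0.98,-0.3,0,0,0,0],[-0.03,-0.98,0,0,0,0,0],[-0.03,-0.98,0,0,0,0,0],[-0.03,-0.98,0,0,0,0,0]])

```text
t: 27.15
eef_pos: [0.5734, -0.1826, 0.3022]
ee_rot: [-3.141, -0.053, 0.001]
ft_force: [0.7, -0.0, -1.1]
opening: 0.442
gripper_force: 30.0
```

Call:
step_arm(targets=[[-0.03,-0.98,0,0,0,0,0],[-0.03,-0.98,0,0,0,0,0],[-0.03,-0.98,0,0,0,0,0],[-0.03,-0.98,0,0,0,0,0],[-0.03,-0.98,0,0,0,0,0],[-0.03,-0.98,0,0,0,0,0],[-0.03,-0.98,0,0,0,0,0],[-0.03,-0.98,0,0,0,0,0]])

```text
t: 27.95
eef_pos: [0.5607, 0.013, 0.3021]
ee_rot: [-3.141, -0.053, 0.001]
ft_force: [-0.6, 0.4, -0.9]
opening: 0.437
gripper_force: 30.0
```

Call:
step_arm(targets=[[-0.04,-0.97,0,0,0,0,0],[-0.04,-0.97,0,0,0,0,0],[-0.04,-0.97,0,0,0,0,0],[-0.04,-0.97,0,0,0,0,0],[-0.04,-0.97,0,0,0,0,0],[-0.04,-0.97,0,0,0,0,0],[-0.04,-0.97,0,0,0,0,0],[-0.04,-0.97,0,0,0,0,0]])

```text
t: 28.75
eef_pos: [0.5462, 0.2065, 0.3021]
ee_rot: [3.141, 0.053, -0.001]
ft_force: [0.4, 0.4, -0.4]
opening: 0.44
gripper_force: 30.0
```

Call:
step_arm(targets=[[-0.04,-0.97,0,0,0,0,0],[-0.04,-0.97,0,0,0,0,0],[0,0,0.5,0,0,0,0],[0,0,1,0,0,0,0],[0,0,1,0,0,0,0],[0,0,1,0,0,0,0],[0,0,0.6,0,0,0,0],[0,0,0,0,0,0,0]])

```text
t: 29.55
eef_pos: [0.5408, 0.2523, 0.1965]
ee_rot: [3.138, 0.052, -0.01]
ft_force: [-0.1, -0.1, -1.5]
opening: 0.443
gripper_force: 30.0
```

Call:
step_arm(targets=[[0,0,0,0,0,0,0.65],[0,0,0,0,0,0,0.65],[0,0,0,0,0,0,0.65],[0,0,-1,0,0,0,0.65],[0,0,-1,0,0,0,0.65],[0,0,-1,0,0,0,0.65],[0,0,-1,0,0,0,0.65],[0,0.9,-0.2,0,0,0,0.65]])

```text
t: 30.35
eef_pos: [0.5454, 0.2337, 0.3093]
ee_rot: [-3.137, -0.058, -0.012]
ft_force: [-0.5, -0.8, 0.3]
opening: 0.646
gripper_force: 0.0
```

Call:
step_arm(targets=[[0,0.98,0,0,0,0,0.65],[0,0.98,0,0,0,0,0.65],[0,0.98,0,0,0,0,0.65],[0,0.98,0,0,0,0,0.65],[0,0.98,0,0,0,0,0.65],[0,0.98,0,0,0,0,0.65],[0,0.98,0,0,0,0,0.65],[0,0.98,0,0,0,0,0.65]])

```text
t: 31.15
eef_pos: [0.5506, 0.0346, 0.3061]
ee_rot: [3.141, 0.053, 0.004]
ft_force: [0.5, -0.2, -0.5]
opening: 0.648
gripper_force: 0.0
```

Call:
step_arm(targets=[[0,0.98,0,0,0,0,0.8],[0,0.98,0,0,0,0,1],[0,0.98,0,0,0,0,1],[0,0.98,0.5,0,0,0,1],[0,0.98,1,0,0,0,1],[0,0.98,1,0,0,0,1],[0,0.98,1,0,0,0,1],[0,0.98,1,0,0,0,1]])

```text
t: 31.95
eef_pos: [0.5574, -0.1615, 0.1927]
ee_rot: [3.14, 0.053, 0.004]
ft_force: [0.5, 0.3, -0.5]
opening: 0.999
gripper_force: 0.0
```

Call:
step_arm(targets=[[0,0.98,1,0,0,0.235,1],[0,0.98,1,0,0,0.235,1],[0,0,0,0,0,0,1],[0,0,0,0,0,0,1]])

```text
t: 32.35
eef_pos: [0.556, -0.2093, 0.1429]
ee_rot: [-3.125, 0.315, -0.0]
ft_force: [0.8, 0.3, 0.9]
opening: 0.999
gripper_force: 0.0
```

```bash
python3 - <<'E'
from h import *
np.set_printoptions(precision=4,suppress=True)
s=env.get_state(); c=env.capture("wrist"); print(s["t"],s["eef_pos"],np.degrees(heading(s)))
castings(c,s)
for r in env.recognise("buckle1",c): print(np.round(r["centre"],1),round(r["p"],2),ray(c,r["centre"],.01,s).round(4))
t=env.capture("top")
for k in("buckle1","medal1"):
  for r in env.recognise(k,t): print(k,np.round(r["centre"],1),round(r["p"],2),ray(t,r["centre"],.01).round(4))
plan(s,(.555,-.235,.006),np.radians(-101.5)); 
w=cv2.cvtColor(c["pixels"],cv2.COLOR_RGB2BGR);tt=cv2.cvtColor(t["pixels"],cv2.COLOR_RGB2BGR)
cv2.imwrite("pics/j6.png",np.vstack([w[:330,:],cv2.resize(tt[150:320,100:540],(640,247))]))
E
```

```text
32.35 [ 0.556  -0.2093  0.1429] -101.50708018929603
buckle [ 402.4 -399. ] [36.2 17.4] long axis 78.5 (510, 329, 35, 16)
buckle [489.1  27.1] [36.5 17.5] long axis 78.5 (96, 329, 35, 16)
buckle [ 521.9 -228. ] [41.6 64. ] long axis -11.3 (325, 229, 44, 63)
buckle [ 642.9 -232.5] [41.9 63.9] long axis -25.3 (297, 92, 61, 82)
medal [ 513.7 -225.5] [20.5 21.8] long axis -11.5 (335, 259, 22, 22)
medal [ 557.3 -186.1] [27.6 29.6] long axis -11.5 (282, 220, 30, 31)
medal [ 559.8 -301.9] [309.1 317.4] long axis -0.0 (212, 0, 373, 345)
[329.  126.8] 0.98 [ 0.6482 -0.2358  0.01  ]
[348.4 255. ] 0.58 [ 0.5273 -0.2312  0.01  ]
buckle1 [399.2 244.6] 0.7 [ 0.5224 -0.2308  0.01  ]
buckle1 [202.4 234.2] 0.54 [0.5459 0.2579 0.01  ]
shift [0.17 1.02 5.47] turn rz -0.0
```

View pics/j6.png

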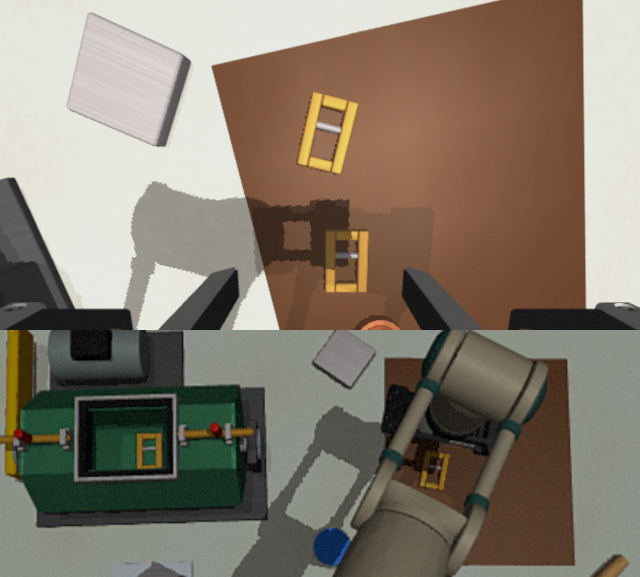

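The first buckle is in the barrel, at (150,450) in the inset. The buckle on the mat has been knocked to (347,260) in the wrist view, so I follow it there.

Call:
step_arm(targets=[[-0.59,0.5,0,0,0,0,0.8],[-0.59,0.5,0,0,0,0,0.7],[0,0,0.9,0,0,0,0.65],[0,0,0.9,0,0,0,0.65],[0,0,0.9,0,0,0,0.65],[0,0,0.9,0,0,0,0.65],[0,0,0.6,0,0,0,0.65],[0,0,0,0,0,0,0.65]])

```text
t: 33.4
eef_pos: [0.5186, -0.2274, 0.0357]
ee_rot: [-3.124, 0.316, 0.008]
ft_force: [0.0, 1.0, 0.7]
opening: 0.649
gripper_force: 0.0
```

```bash
python3 - <<'E'
from h import *
np.set_printoptions(precision=4,suppress=True)
s=env.get_state(); c=env.capture("wrist"); print(s["t"],s["eef_pos"],np.degrees(heading(s)))
castings(c,s); plan(s,(.522,-.228,.006))
E
```

```text
33.4 [ 0.5186 -0.2274  0.0357] -101.5713574109347
buckle [ 450.5 -309.2] [16.3 11.5] long axis 78.5 (445, 329, 24, 16)
buckle [ 488.2 -124.5] [16.9 11.5] long axis 78.5 (172, 329, 25, 16)
buckle [ 521.6 -228.2] [42.1 64. ] long axis -11.6 (288, 214, 67, 95)
buckle [ 643.1 -233.2] [42.1 65.4] long axis -25.0 (240, 0, 95, 127)
medal [ 480.3 -219. ] [95.9 29.8] long axis 78.5 (250, 303, 141, 41)
medal [ 516.3 -220.5] [ 8.3 21.3] long axis -10.5 (304, 258, 14, 32)
medal [ 633.  -229.2] [20.7 23.8] long axis -25.8 (261, 54, 45, 52)
medal [ 655.  -239.5] [20.7 11.9] long axis 64.7 (272, 16, 42, 33)
medal [ 556.  -286.6] [321.7 204.5] long axis 78.3 (114, 0, 526, 344)
shift [ 0.14 -0.    1.19] turn rz 0.0
```

Call:
step_arm(targets=[[0.1,0,0.6,0,0,0,0.65],[0,0,0.5,0,0,0,0.65],[0,0,0.1,0,0,0,0],[0,0,0,0,0,0,0],[0,0,0,0,0,0,0],[0,0,0,0,0,0,0],[0,0,0,0,0,0,0]])

```text
t: 34.15
eef_pos: [0.5246, -0.2284, 0.0079]
ee_rot: [3.125, -0.315, 0.001]
ft_force: [-0.0, -0.4, 1.2]
opening: 0.434
gripper_force: 30.0
```

Call:
step_arm(targets=[[0,0,-0.8,0,0,0,0],[0,0,-0.9,0,0,0,0],[0,0,-1,0,0,-0.235,0],[0,0,-1,0,0,-0.235,0],[0,0,-1,0,0,0,0],[0,0,-1,0,0,0,0],[0,0,-1,0,0,0,0],[0,0,-1,0,0,0,0]])

```text
t: 34.95
eef_pos: [0.524, -0.228, 0.2011]
ee_rot: [-3.141, -0.053, -0.0]
ft_force: [0.7, -0.6, -1.0]
opening: 0.435
gripper_force: 30.0
```

Call:
step_arm(targets=[[0.08,-0.96,-1,0,0,0,0],[0.08,-0.96,-1,0,0,0,0],[0.08,-0.96,-1,0,0,0,0],[0.08,-0.96,-1,0,0,0,0],[0.08,-0.96,0,0,0,0,0],[0.08,-0.96,0,0,0,0,0],[0.08,-0.96,0,0,0,0,0],[0.08,-0.96,0,0,0,0,0]])

```text
t: 35.75
eef_pos: [0.5335, -0.0347, 0.3001]
ee_rot: [-3.141, -0.053, -0.0]
ft_force: [0.5, -0.6, -0.9]
opening: 0.433
gripper_force: 30.0
```

Call:
step_arm(targets=[[0.08,-0.96,0,0,0,0,0],[0.08,-0.96,0,0,0,0,0],[0.08,-0.96,0,0,0,0,0],[0.08,-0.96,0,0,0,0,0],[0.08,-0.96,0,0,0,0,0],[0.08,-0.96,0,0,0,0,0],[0.08,-0.96,0,0,0,0,0],[0.08,-0.96,0,0,0,0,0]])

```text
t: 36.55
eef_pos: [0.5429, 0.1577, 0.3]
ee_rot: [-3.141, -0.053, 0.0]
ft_force: [-0.4, -0.2, -1.3]
opening: 0.428
gripper_force: 30.0
```

Call:
step_arm(targets=[[0.08,-0.96,0,0,0,0,0],[0.08,-0.96,0,0,0,0,0],[0.08,-0.96,0,0,0,0,0],[0.08,-0.96,0,0,0,0,0],[0,0,0,0,0,0,0]])

```text
t: 37.05
eef_pos: [0.5477, 0.2556, 0.2995]
ee_rot: [-3.14, -0.058, 0.001]
ft_force: [0.3, -0.7, -0.9]
opening: 0.437
gripper_force: 30.0
```

Call:
step_arm(targets=[[-0.2,0,0.5,0,0,0,0],[0,0,1,0,0,0,0],[0,0,1,0,0,0,0],[0,0,1,0,0,0,0],[0,0,0.6,0,0,0,0],[0,0,0,0,0,0,0.65],[0,0,0,0,0,0,0.65],[0,0,0,0,0,0,0.65]])

```text
t: 37.85
eef_pos: [0.544, 0.2526, 0.1991]
ee_rot: [-3.14, -0.053, -0.004]
ft_force: [-0.4, 0.9, -0.4]
opening: 0.637
gripper_force: 0.0
```

Call:
step_arm(targets=[[0,0,-1,0,0,0,0.65],[0,0,-1,0,0,0,0.65],[0,0,-1,0,0,0,0.65],[0,0,-1,0,0,0,0.65],[0.17,0.98,-0.2,0,0,0,0.65],[0.17,0.98,0,0,0,0,0.65],[0.17,0.98,0,0,0,0,0.65],[0.17,0.98,0,0,0,0,0.65]])

```text
t: 38.65
eef_pos: [0.564, 0.1544, 0.3043]
ee_rot: [-3.141, -0.054, -0.005]
ft_force: [0.6, -0.2, 1.0]
opening: 0.65
gripper_force: 0.0
```

Call:
step_arm(targets=[[0.17,0.98,0,0,0,0,0.65],[0.17,0.98,0,0,0,0,0.65],[0.17,0.98,0,0,0,0,0.65],[0.17,0.98,0,0,0,0,0.65],[0.17,0.98,0,0,0,0,0.65],[0.17,0.98,0,0,0,0,0.65],[0.17,0.98,0,0,0,0,0.65],[0.17,0.98,0,0,0,0,0.65]])

```text
t: 39.45
eef_pos: [0.6045, -0.0407, 0.3042]
ee_rot: [3.141, 0.053, 0.005]
ft_force: [-0.1, 0.0, -0.2]
opening: 0.647
gripper_force: 0.0
```

Call:
step_arm(targets=[[0.17,0.98,0,0,0,0,0.65],[0.17,0.98,0,0,0,0,0.65],[0.17,0.98,0,0,0,0,0.65],[0.17,0.98,0.7,0,0,0,0.65],[0.17,0.98,0.7,0,0,0,0.65],[0.17,0.98,0.7,0,0,0,0.65],[0.17,0.98,0.7,0,0,0,0.65],[0.17,0.98,0.7,0,0,0,0.65]])

```text
t: 40.25
eef_pos: [0.6453, -0.2357, 0.2158]
ee_rot: [3.14, 0.053, 0.004]
ft_force: [-0.2, -0.8, 0.4]
opening: 0.649
gripper_force: 0.0
```

Call:
step_arm(targets=[[0,0,0.7,0,0,0.236,0.65],[0,0,0.7,0,0,0.236,0.65],[0,0,0.7,0,0,0.236,0.65],[0,0,0.7,0,0,0.236,0.65],[0,0,0,0,0,0,0.65],[0,0,0,0,0,0,0.65]])

```text
t: 40.85
eef_pos: [0.645, -0.2346, 0.1455]
ee_rot: [3.067, -0.679, 0.001]
ft_force: [-0.9, 0.4, 0.6]
opening: 0.65
gripper_force: 0.0
```

```bash
python3 - <<'E'
from h import *
np.set_printoptions(precision=4,suppress=True)
s=env.get_state(); c=env.capture("wrist"); print(s["t"],s["eef_pos"],np.degrees(heading(s)))
castings(c,s); plan(s,(.643,-.233,.007),np.radians(-115.2))
for k in("buckle1","medal1"):
  for r in env.recognise(k,c): print(k,np.round(r["centre"],1),round(r["p"],2),ray(c,r["centre"],.01,s).round(4))
E
```

```text
40.85 [ 0.645  -0.2346  0.1455] -114.97134116909758
buckle [ 480.7 -316.8] [24.9 17.6] long axis 65.0 (445, 329, 24, 16)
buckle [602.6 -55.3] [25.8 17.6] long axis 65.0 (172, 329, 25, 16)
buckle [ 642.9 -232.8] [42.2 63.9] long axis -25.9 (298, 201, 44, 65)
medal [ 641.5 -200.9] [11.8 29.5] long axis -23.1 (284, 234, 14, 30)
medal [ 568.6 -303. ] [309.2 301.4] long axis 89.9 (205, 46, 392, 298)
shift [-0.1  -0.02  5.54] turn rz 0.008
buckle1 [319.7 227.8] 0.64 [ 0.648  -0.2352  0.01  ]
medal1 [402.  399.6] 0.91 [ 0.4327 -0.2355  0.01  ]
```

Call:
step_arm(targets=[[-0.1,0,1,0,0,0,0.65],[0,0,1,0,0,0,0.65],[0,0,1,0,0,0,0.65],[0,0,1,0,0,0,0.65],[0,0,0.8,0,0,0,0.65],[0,0,0.5,0,0,0,0.65],[0,0,0.2,0,0,0,0.65],[0,0,0.05,0,0,0,0]])

```text
t: 41.8
eef_pos: [0.6427, -0.2333, 0.0065]
ee_rot: [3.067, -0.682, 0.001]
ft_force: [0.3, -0.4, -0.3]
opening: 0.597
gripper_force: 0.0
```

Call:
step_arm(targets=[[0,0,0,0,0,0,0],[0,0,0,0,0,0,0],[0,0,0,0,0,0,0],[0,0,0,0,0,0,0],[0,0,-0.8,0,0,0,0],[0,0,-0.9,0,0,0,0],[0,0,-1,0,0,-0.236,0],[0,0,-1,0,0,-0.236,0]])

```text
t: 42.6
eef_pos: [0.6418, -0.2329, 0.0992]
ee_rot: [-3.126, 0.309, 0.002]
ft_force: [-0.6, 0.2, -2.5]
opening: 0.436
gripper_force: 30.0
```

Call:
step_arm(targets=[[0,0,-1,0,0,-0.236,0],[0,0,-1,0,0,-0.236,0],[0,0,-1,0,0,0,0],[0,0,-1,0,0,0,0],[0,0,-1,0,0,0,0],[0,0,-1,0,0,0,0],[0,0,-1,0,0,0,0],[0,0,-1,0,0,0,0]])

```text
t: 43.4
eef_pos: [0.6419, -0.2329, 0.2994]
ee_rot: [-3.141, -0.053, 0.001]
ft_force: [-0.5, 0.4, -1.0]
opening: 0.436
gripper_force: 30.0
```

Call:
step_arm(targets=[[-0.17,-0.98,0,0,0,0,0],[-0.17,-0.98,0,0,0,0,0],[-0.17,-0.98,0,0,0,0,0],[-0.17,-0.98,0,0,0,0,0],[-0.17,-0.98,0,0,0,0,0],[-0.17,-0.98,0,0,0,0,0],[-0.17,-0.98,0,0,0,0,0],[-0.17,-0.98,0,0,0,0,0]])

```text
t: 44.2
eef_pos: [0.601, -0.0373, 0.2984]
ee_rot: [-3.141, -0.053, 0.001]
ft_force: [0.9, 0.5, -0.9]
opening: 0.436
gripper_force: 30.0
```

Call:
step_arm(targets=[[-0.17,-0.98,0,0,0,0,0],[-0.17,-0.98,0,0,0,0,0],[-0.17,-0.98,0,0,0,0,0],[-0.17,-0.98,0,0,0,0,0],[-0.17,-0.98,0,0,0,0,0],[-0.17,-0.98,0,0,0,0,0],[-0.17,-0.98,0,0,0,0,0],[-0.17,-0.98,0,0,0,0,0]])

```text
t: 45.0
eef_pos: [0.5604, 0.1573, 0.2985]
ee_rot: [3.141, 0.053, -0.001]
ft_force: [-0.7, -0.4, -0.5]
opening: 0.435
gripper_force: 30.0
```

Call:
step_arm(targets=[[-0.17,-0.98,0,0,0,0,0],[-0.17,-0.98,0,0,0,0,0],[-0.17,-0.98,0,0,0,0,0],[-0.17,-0.98,0,0,0,0,0],[0,0,0,0,0,0,0]])

```text
t: 45.5
eef_pos: [0.5395, 0.2564, 0.2983]
ee_rot: [-3.139, -0.059, 0.002]
ft_force: [0.8, -0.8, -0.9]
opening: 0.435
gripper_force: 30.0
```

Call:
step_arm(targets=[[0.1,0,0.5,0,0,0,0],[0,0,1,0,0,0,0],[0,0,1,0,0,0,0],[0,0,1,0,0,0,0],[0,0,0.6,0,0,0,0],[0,0,0,0,0,0,0.65],[0,0,0,0,0,0,0.65],[0,0,0,0,0,0,0.65]])

```text
t: 46.3
eef_pos: [0.5443, 0.2535, 0.1974]
ee_rot: [-3.141, -0.052, -0.004]
ft_force: [0.5, 0.2, 1.2]
opening: 0.639
gripper_force: 0.0
```

Call:
step_arm(targets=[[0,0,-1,0,0,0,0.65],[0,0,-1,0,0,0,0.65],[0,0,-1,0,0,0,0.65],[0,0,-1,0,0,0,0.65],[-0.26,0.98,-0.2,0,0,0,0.65],[-0.26,0.98,0,0,0,0,0.65],[-0.26,0.98,0,0,0,0,0.65],[-0.26,0.98,0,0,0,0,0.65]])

```text
t: 47.1
eef_pos: [0.5209, 0.1541, 0.3029]
ee_rot: [-3.141, -0.053, -0.005]
ft_force: [0.8, -0.3, 0.3]
opening: 0.654
gripper_force: 0.0
```

Call:
step_arm(targets=[[-0.26,0.98,0,0,0,0,0.65],[-0.26,0.98,0,0,0,0,0.65],[-0.26,0.98,0,0,0,0,0.65],[-0.26,0.98,0,0,0,0,0.65],[-0.26,0.98,0,0,0,0,0.65],[-0.26,0.98,0,0,0,0,0.65],[-0.26,0.98,0,0,0,0,0.65],[-0.26,0.98,0,0,0,0,0.65]])

```text
t: 47.9
eef_pos: [0.4754, -0.0439, 0.3028]
ee_rot: [3.14, 0.053, 0.005]
ft_force: [1.2, -0.6, 0.3]
opening: 0.649
gripper_force: 0.0
```

Call:
step_arm(targets=[[-0.26,0.98,0,0,0,0,0.8],[-0.26,0.98,0,0,0,0,0.8],[-0.26,0.98,0,0,0,0,0.8],[-0.26,0.98,0,0,0,0,0.8],[-0.26,0.98,0.7,0,0,0,0.8],[-0.26,0.98,0.7,0,0,0,0.8],[-0.26,0.98,0.7,0,0,0,0.8],[-0.26,0.98,0.7,0,0,0,0.8]])

```text
t: 48.7
eef_pos: [0.4301, -0.2419, 0.2321]
ee_rot: [3.139, 0.053, 0.004]
ft_force: [0.9, 0.1, 0.3]
opening: 0.802
gripper_force: 0.0
```

Call:
step_arm(targets=[[0,0,0.8,0,0,0,0.8],[0,0,0.8,0,0,0,0.8],[0,0,0.8,0,0,0,0.8],[0,0,0,0,0,0,0.8],[0,0,0,0,0,0,0.8]])

```text
t: 49.2
eef_pos: [0.4305, -0.2408, 0.1723]
ee_rot: [3.14, 0.053, 0.002]
ft_force: [-0.6, 0.0, 0.5]
opening: 0.797
gripper_force: 0.0
```

```bash
python3 - <<'E'
from h import *
np.set_printoptions(precision=4,suppress=True)
s=env.get_state(); c=env.capture("wrist"); print(s["t"],s["eef_pos"],np.degrees(heading(s)))
for b in blobs(c,(3,165,110),(14,255,255),300): 
    (u,v),rad=cv2.minEnclosingCircle(b[3]); print(b[0],b[1],b[2][1],ray(c,b[1],.012,s),(u,v,rad)); 
for k in("medal1","buckle1"):
  for r in env.recognise(k,c): print(k,np.round(r["centre"],1),round(r["p"],2),ray(c,r["centre"],.012,s).round(4))
t=env.capture("top")
for r in env.recognise("buckle1",t): print(np.round(r["centre"],1),round(r["p"],2),ray(t,r["centre"],.012).round(4))
w=cv2.cvtColor(c["pixels"],cv2.COLOR_RGB2BGR);tt=cv2.cvtColor(t["pixels"],cv2.COLOR_RGB2BGR)
cv2.imwrite("pics/j7.png",np.vstack([w[:330,:],cv2.resize(tt[150:320,100:540],(640,247))]))
E
```

```text
49.2 [ 0.4305 -0.2408  0.1723] -88.06424299514583
medal1 [326.3 226.8] 0.95 [ 0.4297 -0.247   0.012 ]
[200.8 227.8] 0.75 [0.5616 0.262  0.012 ]
```

View pics/j7.png

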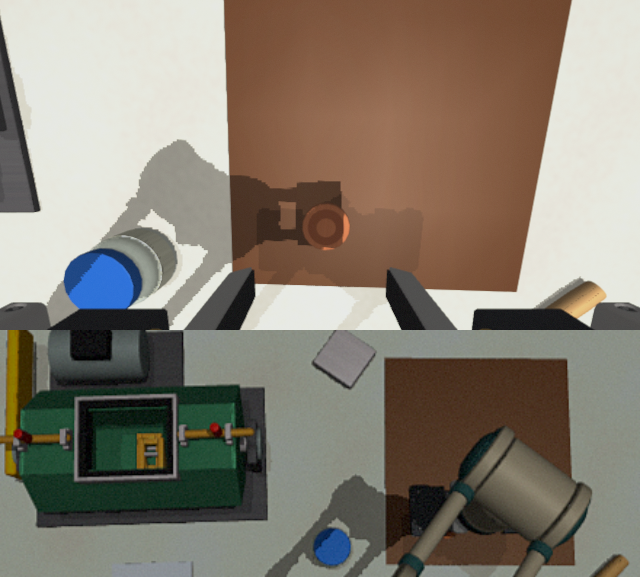

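The medal is at (326,227) in the wrist view, about (0.430,-0.247). The inset shows the buckles piled in the barrel at (150,450). I grasp the medal next.

Call:
step_arm(targets=[[0,0.25,1,0,0,0,0.8],[0,0,1,0,0,0,0.8],[0,0,1,0,0,0,0.8],[0,0,1,0,0,0,0.75],[0,0,1,0,0,0,0.75],[0,0,0.8,0,0,0,0.75],[0,0,0.5,0,0,0,0.75],[0,0,0.3,0,0,0,0.75]])

```text
t: 50.25
eef_pos: [0.4301, -0.2464, 0.0056]
ee_rot: [-3.141, -0.053, 0.001]
ft_force: [-0.4, 0.1, 0.3]
opening: 0.75
gripper_force: 0.0
```

Call:
step_arm(targets=[[0,0,0,0,0,0,0.3],[0,0,0,0,0,0,0],[0,0,0,0,0,0,0],[0,0,0,0,0,0,0],[0,0,0,0,0,0,0],[0,0,0,0,0,0,0],[0,0,-0.8,0,0,0,0],[0,0,-0.9,0,0,0,0]])

```text
t: 51.05
eef_pos: [0.4289, -0.2456, 0.0482]
ee_rot: [-3.139, -0.053, 0.004]
ft_force: [-0.1, -0.1, -1.0]
opening: 0.519
gripper_force: 30.0
```

Call:
step_arm(targets=[[0,0,-1,0,0,0,0],[0,0,-1,0,0,0,0],[0,0,-1,0,0,0,0],[0,0,-1,0,0,0,0],[0,0,-1,0,0,0,0],[0,0,-1,0,0,0,0],[0,0,-1,0,0,0,0],[0,0,-1,0,0,0,0]])

```text
t: 51.85
eef_pos: [0.4295, -0.2461, 0.2492]
ee_rot: [-3.14, -0.053, 0.002]
ft_force: [1.2, 0.5, -0.9]
opening: 0.517
gripper_force: 30.0
```

Call:
step_arm(targets=[[0.26,-0.99,-1,0,0,0,0],[0.26,-0.99,-1,0,0,0,0],[0.26,-0.99,0,0,0,0,0],[0.26,-0.99,0,0,0,0,0],[0.26,-0.99,0,0,0,0,0],[0.26,-0.99,0,0,0,0,0],[0.26,-0.99,0,0,0,0,0],[0.26,-0.99,0,0,0,0,0]])

```text
t: 52.65
eef_pos: [0.4749, -0.0458, 0.2981]
ee_rot: [-3.141, -0.053, 0.002]
ft_force: [0.1, -0.3, -0.7]
opening: 0.518
gripper_force: 30.0
```

Call:
step_arm(targets=[[0.26,-0.99,0,0,0,0,0],[0.26,-0.99,0,0,0,0,0],[0.26,-0.99,0,0,0,0,0],[0.26,-0.99,0,0,0,0,0],[0.26,-0.99,0,0,0,0,0],[0.26,-0.99,0,0,0,0,0],[0.26,-0.99,0,0,0,0,0],[0.26,-0.99,0,0,0,0,0]])

```text
t: 53.45
eef_pos: [0.5203, 0.1537, 0.298]
ee_rot: [3.141, 0.053, -0.002]
ft_force: [0.9, -0.9, -1.0]
opening: 0.52
gripper_force: 30.0
```

Call:
step_arm(targets=[[0.26,-0.99,0,0,0,0,0],[0.26,-0.99,0,0,0,0,0],[0.26,-0.99,0,0,0,0,0],[0.26,-0.99,0,0,0,0,0],[0,0,0,0,0,0,0]])

```text
t: 53.95
eef_pos: [0.5433, 0.2552, 0.2973]
ee_rot: [-3.14, -0.058, 0.003]
ft_force: [-0.4, -0.5, -1.6]
opening: 0.522
gripper_force: 30.0
```

Call:
step_arm(targets=[[0,-0.1,0.5,0,0,0,0],[0,0,1,0,0,0,0],[0,0,1,0,0,0,0],[0,0,1,0,0,0,0],[0,0,0.6,0,0,0,0],[0,0,0,0,0,0,0.65],[0,0,0,0,0,0,0.65],[0,0,0,0,0,0,0.65]])

```text
t: 54.75
eef_pos: [0.544, 0.2548, 0.1975]
ee_rot: [-3.141, -0.052, -0.004]
ft_force: [-0.4, 0.6, 0.5]
opening: 0.648
gripper_force: 0.0
```

Call:
step_arm(targets=[[0,0,-1,0,0,0,0.65],[0,0,-1,0,0,0,0.65],[0,0,-1,0,0,0,0.65],[0,0,-1,0,0,0,0.65],[-0.95,0,0,0,0,0,0.65],[-0.95,0,0,0,0,0,0.65],[-0.95,0,0,0,0,0,0.65],[-0.95,0,0,0,0,0,0.65]])

```text
t: 55.55
eef_pos: [0.4479, 0.2518, 0.2977]
ee_rot: [-3.14, -0.053, -0.004]
ft_force: [0.7, -0.3, -0.3]
opening: 0.65
gripper_force: 0.0
```

Call:
step_arm(targets=[[-0.95,0,0,0,0,0,0.65],[-0.95,0,0,0,0,0,0.65],[-0.95,0,0,0,0,0,0.65],[-0.95,0,0,0,0,0,0.65],[-0.95,0,0,0,0,0,0.65],[-0.95,0,0,0,0,0,0.65],[0,0,0,0,0,-0.263,0.65],[0,0,0,0,0,-0.263,0.65]])

```text
t: 56.35
eef_pos: [0.3056, 0.2472, 0.2979]
ee_rot: [-3.104, -0.474, -0.006]
ft_force: [0.4, 0.7, -0.2]
opening: 0.652
gripper_force: 0.0
```

Call:
step_arm(targets=[[0,0,0.4,0,0,-0.263,0.65],[0,0,0.4,0,0,-0.263,0.65],[0,0,0.4,0,0,-0.263,0.65],[0,0,0.4,0,0,-0.263,0.65],[0,0,0.4,0,0,-0.263,0.65],[0,0,0.4,0,0,-0.263,0.65],[0,0,0.4,0,0,-0.263,0.65],[0,0,0.4,0,0,-0.263,0.65]])

```text
t: 57.15
eef_pos: [0.3066, 0.2473, 0.2172]
ee_rot: [2.448, 1.968, 0.005]
ft_force: [0.3, -0.2, -0.7]
opening: 0.649
gripper_force: 0.0
```

Call:
step_arm(targets=[[0,0,0.5,0,0,-0.263,0.65],[0,0,0.5,0,0,-0.263,0.65],[0,0,0,0,0,0,0.65],[0,0,0,0,0,0,0.65]])

```text
t: 57.55
eef_pos: [0.3065, 0.2473, 0.1922]
ee_rot: [2.178, 2.263, 0.003]
ft_force: [0.1, -0.1, -0.2]
opening: 0.649
gripper_force: 0.0
```

```bash
python3 - <<'E'
from h import *
np.set_printoptions(precision=4,suppress=True)
s=env.get_state(); c=env.capture("wrist"); print(s["t"],s["eef_pos"],heading(s))
g=cv2.cvtColor(c["pixels"],cv2.COLOR_RGB2GRAY)
m=((g<60)*255).astype(np.uint8); m[340:]=0
for k in cv2.findContours(m,cv2.RETR_EXTERNAL,cv2.CHAIN_APPROX_NONE)[0]:
    if cv2.contourArea(k)>200:
        W=np.array([ray(c,p,.048,s)[:2]*1000 for p in k[:,0].astype(float)],np.float32); print(cv2.minAreaRect(W),cv2.boundingRect(k))
for q in env.recognise("cover_handle",c): print(q,ray(c,q["centre"],.044,s))
plan(s,(.306,.2455,.026),.037)
t=env.capture("top"); w=cv2.cvtColor(c["pixels"],cv2.COLOR_RGB2BGR);tt=cv2.cvtColor(t["pixels"],cv2.COLOR_RGB2BGR)
for n in("buckle1","medal1"):
  for r in env.recognise(n,t): print(n,np.round(r["centre"],1),round(r["p"],2))
cv2.imwrite("pics/j8.png",np.vstack([w[:330,:],cv2.resize(tt[170:290,90:410],(640,240))]))
E
```

```text
57.55 [0.3065 0.2473 0.1922] 0.0381760487088414
((106.39481353759766, 135.5655059814453), (141.82876586914062, 34.19136047363281), 2.0678343772888184) (66, 310, 132, 30)
((378.8658447265625, 164.08572387695312), (20.27894401550293, 86.61978912353516), 28.957740783691406) (374, 271, 35, 69)
((240.41868591308594, 159.16848754882812), (86.45955657958984, 20.233673095703125), 65.57070922851562) (233, 271, 34, 69)
((306.45880126953125, 249.73162841796875), (12.0974702835083, 55.866188049316406), 1.8856066465377808) (314, 199, 13, 56)
((464.30767822265625, 246.66085815429688), (133.59735107421875, 303.9971923828125), 24.405784606933594) (438, 63, 138, 277)
((411.814453125, 299.371826171875), (1.7744656801223755, 259.5653381347656), 2.1294643878936768) (421, 29, 24, 277)
{'centre': [320.7, 220.3], 'p': 0.72} [0.3069 0.2558 0.044 ]
shift [-0.08 -0.03  6.65] turn rz 0.002
buckle1 [206.6 226.3] 0.47
medal1 [201.5 237.2] 0.91
medal1 [335.7 167.5] 0.31
medal1 [184.5 221.3] 0.18
```

View pics/j8.png

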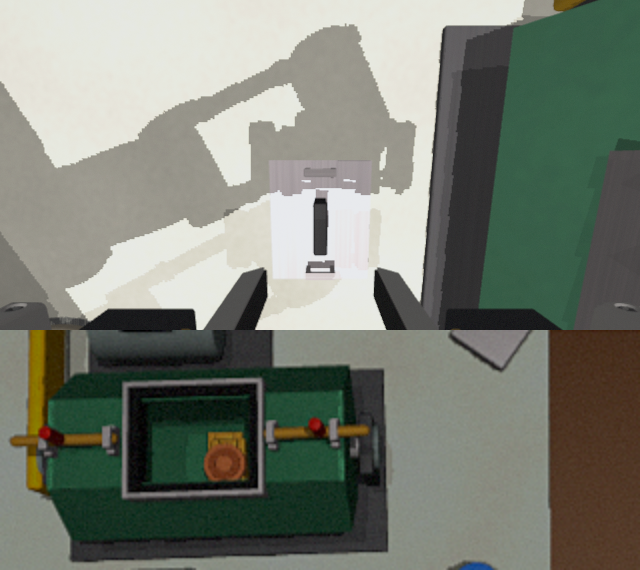

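The cover's handle is at (320,225), unchanged since I laid it down. The inset shows the medal on the buckles at (225,462) inside the barrel and a clear mat. I grasp the cover.

Call:
step_arm(targets=[[-0.08,0,1,0,0,0,0.65],[0,0,1,0,0,0,0.65],[0,0,1,0,0,0,0.65],[0,0,1,0,0,0,0.65],[0,0,1,0,0,0,0.65],[0,0,0.8,0,0,0,0.65],[0,0,0.5,0,0,0,0.65],[0,0,0.25,0,0,0,0.65]])

```text
t: 58.6
eef_pos: [0.3057, 0.2449, 0.0267]
ee_rot: [-2.176, -2.266, 0.002]
ft_force: [-0.8, -0.8, -0.2]
opening: 0.648
gripper_force: 0.0
```

Call:
step_arm(targets=[[0,0,0,0,0,0,0.3],[0,0,0,0,0,0,0],[0,0,0,0,0,0,0],[0,0,0,0,0,0,0],[0,0,0,0,0,0,0],[0,0,0,0,0,0,0],[0,0,0,0,0,0,0],[0,0,0,0,0,0,0]])

```text
t: 59.4
eef_pos: [0.3063, 0.2452, 0.0277]
ee_rot: [2.175, 2.266, 0.001]
ft_force: [0.1, -0.3, 3.2]
opening: 0.142
gripper_force: 30.0
```

Call:
step_arm(targets=[[0,0,-0.7,0,0,0,0],[0,0,-0.8,0,0,0,0],[0,0,-0.8,0,0,0,0],[0,0,-0.8,0,0,0,0],[0,0,-0.8,0,0,0,0],[0,0,-0.8,0,0,0,0],[0,0,-0.8,0,0,0,0],[0,0,-0.8,0,0,0,0]])

```text
t: 60.2
eef_pos: [0.3051, 0.2446, 0.185]
ee_rot: [-2.175, -2.266, 0.003]
ft_force: [0.4, -0.1, -3.0]
opening: 0.147
gripper_force: 30.0
```

Call:
step_arm(targets=[[0,0,-0.8,0,0,0,0],[0,0,-0.8,0,0,0,0],[0,0,-0.8,0,0,0,0],[0,0,-0.8,0,0,0,0],[0,0,-0.8,0,0,0,0],[0,0,-0.5,0,0,0,0],[0,0.4,0,0,0,0,0],[0,0.7,0,0,0,0,0]])

```text
t: 61.0
eef_pos: [0.3333, 0.2459, 0.2968]
ee_rot: [-2.174, -2.267, 0.001]
ft_force: [0.3, 1.1, -2.8]
opening: 0.147
gripper_force: 30.0
```

Call:
step_arm(targets=[[0,0.8,0,0,0,0,0],[0,0.8,0,0,0,0,0],[0,0.8,0,0,0,0,0],[0,0.8,0,0,0,0,0],[0,0.8,0,0,0,0,0],[0,0.8,0,0,0,0,0],[0,0.8,0,0,0,0,0],[0,0.8,0,0,0,0,0]])

```text
t: 61.8
eef_pos: [0.4956, 0.2524, 0.2964]
ee_rot: [-2.176, -2.265, 0.002]
ft_force: [0.9, -0.5, -3.2]
opening: 0.146
gripper_force: 30.0
```

Call:
step_arm(targets=[[0,0.8,0,0,0,0,0],[0,0.8,0,0,0,0,0],[0,0.3,0,0,0,0,0],[0,0,0,0,0,0,0],[0,0,0,0,0,0,0],[0,0,0,0,0,0,0]])

```text
t: 62.4
eef_pos: [0.54, 0.2547, 0.2976]
ee_rot: [-2.175, -2.266, 0.001]
ft_force: [-0.3, -0.0, -3.6]
opening: 0.143
gripper_force: 30.0
```

```bash
python3 - <<'E'
from h import *
np.set_printoptions(precision=4,suppress=True)
for i in range(2):
    s=env.get_state(); print(s["t"],s["eef_pos"],heading(s),s["opening"]); plan(s,(.5437,.2542,.2377),.0375)
    c=env.capture("wrist")
save(c,"w9")
E
```

```text
62.4 [0.54   0.2547 0.2976] 0.0412883787268697 0.14313447768884413
shift [-0.02  0.15  2.39] turn rz 0.008
62.45 [0.54   0.2547 0.2978] 0.04136682557629178 0.1464027420692078
shift [-0.03  0.15  2.4 ] turn rz 0.008
```

View pics/w9.png

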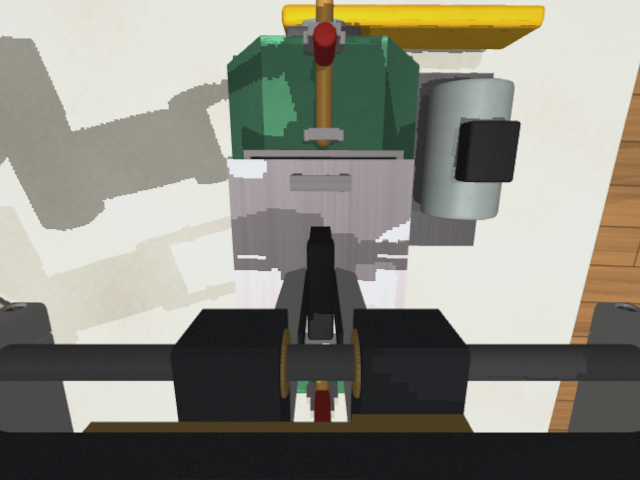

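The cover is over the hatch, level, with a staple towards each bolt: one at (320,182), the left post at (325,42) and the right at (321,405). I lower it.

Call:
step_arm(targets=[[0,0.14,0.5,0,0,0.008,0],[0,0,0.8,0,0,0,0],[0,0,0.7,0,0,0,0],[0,0,0.3,0,0,0,0],[0,0,0,0,0,0,0],[0,0,0,0,0,0,0]])

```text
t: 63.1
eef_pos: [0.5446, 0.255, 0.2404]
ee_rot: [2.18, 2.262, 0.001]
ft_force: [-0.3, 0.8, -3.0]
opening: 0.144
gripper_force: 30.0
```

Call:
step_arm(targets=[[-0.02,-0.03,0.15,0,0,0,0],[0,0,0.15,0,0,0,0],[0,0,0.1,0,0,0,0],[0,0,0,0,0,0,0]])

```text
t: 63.5
eef_pos: [0.5433, 0.2542, 0.2296]
ee_rot: [-2.18, -2.262, 0.001]
ft_force: [-0.3, 0.2, -3.0]
opening: 0.146
gripper_force: 30.0
```

Call:
step_arm(targets=[[0,0,0.05,0,0,0,0],[0,0,0.04,0,0,0,0],[0,0,0,0,0,0,0]])

```text
t: 63.8
eef_pos: [0.5437, 0.2543, 0.2278]
ee_rot: [2.18, 2.262, 0.0]
ft_force: [-0.3, -0.5, -3.1]
opening: 0.147
gripper_force: 30.0
```

Call:
step_arm(targets=[[0,0,0.04,0,0,0,0],[0,0,0.04,0,0,0,0],[0,0,0,0,0,0,0]])

```text
t: 64.1
eef_pos: [0.5437, 0.2543, 0.2277]
ee_rot: [2.179, 2.262, 0.003]
ft_force: [-1.3, -0.5, 6.2]
opening: 0.146
gripper_force: 30.0
```

Call:
step_arm(targets=[[0,0,0.03,0,0,0,0],[0,0,0,0,0,0,0],[0,0,0,0,0,0,0],[0,0,0,0,0,0,0],[0,0,0,0,0,0,0]])

```text
t: 64.6
eef_pos: [0.5437, 0.2543, 0.2277]
ee_rot: [2.179, 2.261, 0.004]
ft_force: [-2.5, -0.8, 7.9]
opening: 0.146
gripper_force: 30.0
```

Call:
step_arm(targets=[[0,0,0.05,0,0,0,0],[0,0,0.03,0,0,0,0],[0,0,0,0,0,0,0],[0,0,0,0,0,0,0],[0,0,0,0,0,0,0],[0,0,0,0,0,0,0]])

```text
t: 65.2
eef_pos: [0.5437, 0.2544, 0.2277]
ee_rot: [2.178, 2.261, 0.006]
ft_force: [-4.9, -1.8, 16.4]
opening: 0.145
gripper_force: 30.0
```

Call:
step_arm(targets=[[0,0,-0.17,0,0,0,0],[0,0,0,0,0,0,0.6],[0,0,0,0,0,0,0.6],[0,0,0,0,0,0,0.6],[0,0,-0.5,0,0,0,0.6],[0,0,-0.9,0,0,0,0.6],[0,0,-0.9,0,0,0,0.6],[0,0,-0.6,0,0,0,0.6]])

```text
t: 66.0
eef_pos: [0.5443, 0.2545, 0.3022]
ee_rot: [2.179, 2.261, 0.004]
ft_force: [0.2, -0.5, 0.2]
opening: 0.599
gripper_force: 0.0
```

Call:
step_arm(targets=[[0,0,0,0,0,0,0.6],[0,0,0,0,0,0,0.6]])

```text
t: 66.2
eef_pos: [0.5436, 0.2543, 0.2999]
ee_rot: [2.18, 2.262, 0.001]
ft_force: [-0.7, 0.5, -0.4]
opening: 0.601
gripper_force: 0.0
```

```bash
python3 - <<'E'
from h import *
np.set_printoptions(precision=4,suppress=True)
s=env.get_state(); print(s["t"],s["eef_pos"],heading(s),s["ft_force"]); plan(s,(.5369,.3915,.300),.037)
c=env.capture("wrist");save(c,"w10")
for b in blobs(c,(0,180,40),(6,255,255),40): print("red",b[0],b[1],b[2],ray(c,b[1],.264,s),ray(c,b[1],.252,s))
E
```

```text
66.2 [0.5436 0.2543 0.2999] 0.03702225284598465 [-0.6721  0.5038 -0.3628]
shift [ 5.49 -0.07 -0.  ] turn rz 0.0
red 694.5 [317.0158  43.3151] ((317.0, 44.0), (42.0, 22.0), 90.0) [0.5368 0.3886 0.264 ] [0.5366 0.3922 0.252 ]
red 399.0 [318.16   404.9912] ((318.0, 404.5), (14.0, 33.0), 0.0) [0.5461 0.1407 0.264 ] [0.5464 0.1305 0.252 ]
```

View pics/w10.png

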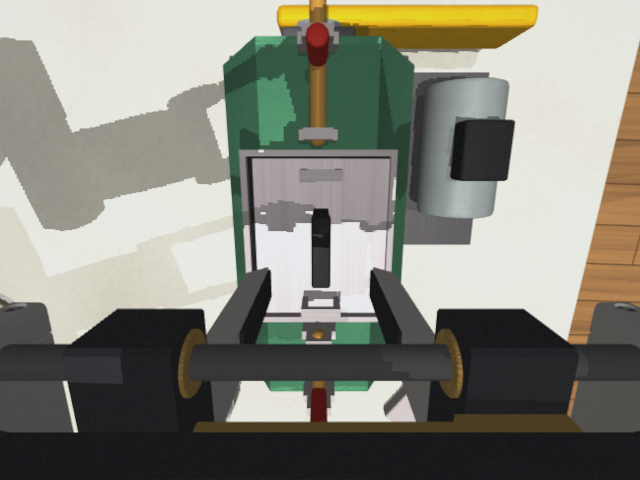

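The cover sits flush in the neck, with its staple at (321,175) facing the bolt nose at (318,140), within about 3 mm. I slide the left bolt home.

Call:
step_arm(targets=[[0.92,-0.01,0,0,0,0,0.6],[0.92,-0.01,0,0,0,0,0.6],[0.92,-0.01,0,0,0,0,0.6],[0.92,-0.01,0,0,0,0,0.6],[0.92,-0.01,0,0,0,0,0.6],[0.9,-0.01,0,0,0,0,0.6],[0,0,0.5,0,0,0,0.6],[0,0,0.8,0,0,0,0.6]])

```text
t: 67.05
eef_pos: [0.537, 0.3917, 0.2662]
ee_rot: [2.178, 2.263, -0.0]
ft_force: [0.3, -0.9, 0.5]
opening: 0.602
gripper_force: 0.0
```

Call:
step_arm(targets=[[0,0,0.8,0,0,0,0.6],[0,0,0.5,0,0,0,0.6],[0,0,0,0,0,0,0],[0,0,0,0,0,0,0],[0,0,0,0,0,0,0],[0,0,0,0,0,0,0],[0,0,0,0,0,0,0],[0,0,0,0,0,0,0]])

```text
t: 67.85
eef_pos: [0.5369, 0.3917, 0.2354]
ee_rot: [-2.18, -2.262, -0.001]
ft_force: [0.5, -0.7, 1.0]
opening: 0.142
gripper_force: 30.0
```

Call:
step_arm(targets=[[0,0,0,0,0,0,0],[0,0,0,0,0,0,0],[-0.3,0,0,0,0,0,0],[-0.3,0,0,0,0,0,0],[-0.3,0,0,0,0,0,0],[-0.3,0,0,0,0,0,0],[-0.2,0,0,0,0,0,0],[0,0,0,0,0,0,0]])

```text
t: 68.65
eef_pos: [0.5383, 0.3551, 0.2353]
ee_rot: [2.18, 2.26, -0.001]
ft_force: [-1.8, -0.1, 6.0]
opening: 0.145
gripper_force: 30.0
```

Call:
step_arm(targets=[[-0.15,0,0,0,0,0,0],[-0.15,0,0,0,0,0,0],[0,0,0,0,0,0,0],[0,0,0,0,0,0,0]])

```text
t: 69.05
eef_pos: [0.5384, 0.3517, 0.2353]
ee_rot: [-2.177, -2.26, -0.008]
ft_force: [-2.8, 7.9, 4.6]
opening: 0.141
gripper_force: 30.0
```

Call:
step_arm(targets=[[0.12,0,0,0,0,0,0],[0,0,0,0,0,0,0.6],[0,0,0,0,0,0,0.6],[0,0,0,0,0,0,0.6],[0,0,-0.8,0,0,0,0.6],[0,0,-0.9,0,0,0,0.6],[0,0,-0.9,0,0,0,0.6],[-0.6,0,0,0,0,0,0.6]])

```text
t: 69.85
eef_pos: [0.5405, 0.3381, 0.3022]
ee_rot: [2.177, 2.262, 0.009]
ft_force: [1.5, -0.6, 0.5]
opening: 0.595
gripper_force: 0.0
```

Call:
step_arm(targets=[[-0.98,0,0,0,0,0,0.6],[-0.98,0,0,0,0,0,0.6],[-0.98,0,0,0,0,0,0.6],[-0.98,0,0,0,0,0,0.6],[-0.98,0,0,0,0,0,0.6],[-0.98,0,0,0,0,0,0.6],[-0.98,0,0,0,0,0,0.6],[-0.98,0,0,0,0,0,0.6]])

```text
t: 70.65
eef_pos: [0.5451, 0.1388, 0.298]
ee_rot: [-2.18, -2.261, 0.004]
ft_force: [-0.2, -0.2, 0.2]
opening: 0.605
gripper_force: 0.0
```

Call:
step_arm(targets=[[-0.98,0,0,0,0,0,0.6],[0,0,0,0,0,0,0.6],[0,0,0,0,0,0,0.6]])

```text
t: 70.95
eef_pos: [0.5464, 0.1158, 0.2986]
ee_rot: [-2.181, -2.259, 0.002]
ft_force: [1.0, 1.0, 0.2]
opening: 0.602
gripper_force: 0.0
```

```bash
python3 - <<'E'
from h import *
np.set_printoptions(precision=4,suppress=True)
s=env.get_state(); print(s["t"],s["eef_pos"],heading(s)); plan(s,(.5463,.1168,.235),.037)
c=env.capture("wrist")
for b in blobs(c,(0,180,40),(6,255,255),40): print("red",b[0],b[1],b[2],ray(c,b[1],.264,s),ray(c,b[1],.252,s))
E
```

```text
70.95 [0.5464 0.1158 0.2986] 0.03510220803875953
shift [0.04 0.   2.54] turn rz -0.004
red 450.5 [321.5039 254.4813] ((322.17694091796875, 254.0846405029297), (18.977313995361328, 31.876924514770508), 7.125016689300537) [0.5469 0.1224 0.264 ] [0.547  0.1188 0.252 ]
```

Call:
step_arm(targets=[[0.04,0,0.8,0,0,0,0.6],[0,0,0.9,0,0,0,0.6],[0,0,0.8,0,0,0,0.6],[0,0,0,0,0,0,0],[0,0,0,0,0,0,0],[0,0,0,0,0,0,0],[0,0,0,0,0,0,0],[0,0,0,0,0,0,0]])

```text
t: 71.8
eef_pos: [0.5476, 0.118, 0.2381]
ee_rot: [2.179, 2.262, 0.002]
ft_force: [-0.2, -0.3, -0.1]
opening: 0.21
gripper_force: 0.0
```

Call:
step_arm(targets=[[0,0,0,0,0,0,0],[0,0,0,0,0,0,0],[0,0,0,0,0,0,0],[0.3,0,0,0,0,0,0],[0.3,0,0,0,0,0,0],[0.3,0,0,0,0,0,0],[0.3,0,0,0,0,0,0],[0.2,0,0,0,0,0,0]])

```text
t: 72.6
eef_pos: [0.5459, 0.1533, 0.2378]
ee_rot: [2.179, 2.262, 0.0]
ft_force: [-0.1, -2.9, 5.7]
opening: 0.142
gripper_force: 30.0
```

Call:
step_arm(targets=[[0.15,0,0,0,0,0,0],[0.15,0,0,0,0,0,0],[0,0,0,0,0,0,0],[0,0,0,0,0,0,0]])

```text
t: 73.0
eef_pos: [0.5458, 0.1579, 0.2378]
ee_rot: [2.176, 2.259, -0.006]
ft_force: [-1.1, -8.0, 6.9]
opening: 0.141
gripper_force: 30.0
```

Both bolts are at their stops. I release, rise and check.

Call:
step_arm(targets=[[-0.12,0,0,0,0,0,0],[0,0,0,0,0,0,0.6],[0,0,0,0,0,0,0.6],[0,0,0,0,0,0,0.6],[0,0,-0.8,0,0,0,0.6],[0,0,-0.9,0,0,0,0.6],[0,0,-1,0,0,0,0.6],[0,0,-1,0,0,0,0.6]])

```text
t: 73.8
eef_pos: [0.5454, 0.1577, 0.3301]
ee_rot: [-2.179, -2.262, 0.001]
ft_force: [0.1, 0.3, 0.0]
opening: 0.597
gripper_force: 0.0
```

Call:
step_arm(targets=[[0.9,0,-1,0,0,0,1],[0.9,0,-1,0,0,0,1],[0.9,0,0,0,0,0,1],[0.9,0,0,0,0,0,1],[0.9,0,0,0,0,0,1],[0,0,0,0,0,0,1],[0,0,0,0,0,0,1]])

```text
t: 74.5
eef_pos: [0.5413, 0.2699, 0.3791]
ee_rot: [-2.179, -2.263, 0.002]
ft_force: [0.6, -0.8, -0.1]
opening: 1.0
gripper_force: 0.0
```

```bash
python3 - <<'E'
from h import *
np.set_printoptions(precision=4,suppress=True)
s=env.get_state(); print(s["t"],s["eef_pos"])
c=env.capture("wrist");save(c,"w11")
for b in blobs(c,(0,180,40),(6,255,255),40): print("red",b[1],ray(c,b[1],.258,s))
E
```

```text
74.5 [0.5413 0.2699 0.3791]
red [320.0273 333.1896] [0.5447 0.1682 0.258 ]
red [320.5    141.0417] [0.5383 0.3531 0.258 ]
```

View pics/w11.png

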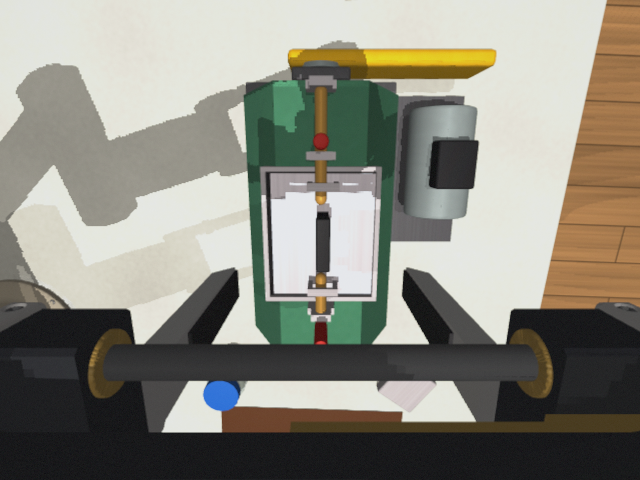

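The cover is seated. Both bolt noses, at (320,200) and (320,280), are through the staples, and the gripper is clear. I hand the job in.

```bash
python3 -c "
from plant import env
print(env.finish_job())"
```

```text
the job is handed in; nothing more can be done
None
```

I handed the job in at about 75 s: the three buckles and one medal are in the barrel, the cover is pressed flush, and both bolts are at their home stops; the hand-in returned no verdict.

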